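Clamp a carved block on the sloped stand with a ratchet wrench

ROBOT

A 6-joint arm with a two-finger parallel gripper is mounted at the origin on the work surface. World frame = base frame: x ahead of the robot, y to its left, z up, the work surface at z = 0. Lengths are in mm, angles in rad, forces in N, time in s.
With the tool pointing down it reaches from about 400 to 925 mm from the base axis. Payload 12.5 kg.
Tool frame: the origin (TCP) lies midway between the tips of the shut fingers; the grasp point (between the pads) lies 19 mm behind it; x points along the fingers, y is the direction in which the jaws open and shut, and the axes are right-handed (so a half turn about x gives the same grasp; the last joint's range is limited). The gripper opens to 95 mm and grips with 3 to 60 N. Pads are 20 mm wide; open, the fingers measure 119 mm over their backs; the gripper's body (75 mm by 180 mm) begins 59 mm behind the grasp point.
Start: joints at [-0.106, 0.491, 1.559, -0, 1.092, -0.106], TCP at [625.017, 0.021, 214.661] pointing down, gripper open.
Joint ranges: [-3.1, 3.1], [-0.84, 2.19], [0.05, 2.79], [-1.13, 4.28], [0.06, 2.93], [-2.69, 2.69]. Speed limits (rad/s): [2.22, 2.22, 2.79, 3.14, 3.14, 3.14].

INTERFACE

Orientations are given as [roll, pitch, yaw] about the fixed x, y, z axes, in that order (R = Rz(yaw) Ry(pitch) Rx(roll)).
In Python, from cell import sensors, read_camera, get_calibration, order gives the robot as it stands. The module is installed in compiled form; this text tells all that it offers.
- The arm moves only by the tool servo_tool, never from a script. Its argument "steps" is text: rows parted by semicolons, each of 7 numbers parted by spaces: the shift along the tool's x, y, z in mm, then the turn, a rotation vector about the tool's x, y, z in rad, then the finger opening in mm, from 0 to 95.1. A call has exactly 8 rows; each row shifts and turns the pose as measured when the row begins, along the tool's axes as they then stand; what a row does not reach is not made up. A row lasts 1/10 s, in which the tool goes at most 50 mm and 8.59 degrees, less where a joint would pass 70% of its speed; a pose out of reach is approached as far as the arm can. A call is refused whole if a number of a shift passes 50 or a number of a turn 0.15, either way. A call with a gripper value outside its range is refused whole. The fingers move at their own pace and stop on an object; the grip force is fixed at half the most. Time passes only in rows, so rows that do not move let the fingers close, or fill a call up. It gives the time, the measured TCP pose, the force and the opening at its end, in the units of the state.
- sensors.state(): the state, without advancing time (a new reading comes with each control period).
- read_camera(name): name is "scene" or "side" or "wrist"; returns (picture, depth): 420x560x3 uint8, blue, green, red; 420x560 float32, mm along the optical axis (not along the pixel's ray), 0 where there is no reading.
- get_calibration(name): a dict with "mtx" (3x3 intrinsics, pixels), "R" (3x3) and "t" (3): a world point X has camera coordinates R X + t. Camera axes: x right, y down, z forward; pixel columns grow to the right and rows downward; lengths in mm; the calibration is good to about 2 mm. A picture is of the moment at which its call begins: read the wrist's pose just before it. get_calibration takes no time and is no camera call; for the wrist camera it gives the pose at the moment of the call.
- order.job_done(): hands the job in, once; it reports no verdict.
The state is a dict: "t": time; "joints": joint angles; "qvel": joint speeds; "tau": joint torques, N m; "eef_pos": TCP position; "tcp_rot": TCP orientation; "ft_force": force on the tool from outside, world axes, zero at the start; "moment": the same for the moment, N m; "opening": opening from 0.0 (shut) to 1.0 (fully open).
Only numpy, scipy, OpenCV 4.12 (cv2) and the standard library are available. Lean on these libraries where they do the work, as an engineer would, in place of code of your own. Each camera call takes 0.05 s, during which the arm holds its last target.

TASK

Lay the carved wooden block on the sloped bed of the clamping stand, lengthwise under the steel strap, resting against the low ledge and pushed up to the end stop. Then swing the ratchet wrench back and forth on the clamp screw, clockwise strokes tightening and return strokes slipping freely, until the strap holds the block firmly down, and let go. Leave the gift box, jar, mallet and bowl where they are.

Things in the scene. Friction and masses are not known exactly. Their poses are not given: they have to be found in the camera images.
- block_center (a point): Centre of the loose carved wooden block: 130 mm long (its x axis), 56 mm wide (y), 30 mm thick (z, carved face up). 0.15 kg. It lies flat on the bench at the start.
- seat (a point): Point on the sloped bed of the fixed stand, under the block's centre when the block is home (block length along x, its centre 15 mm above this point). x runs along the bed, roughly away from the robot; y straight down the slope; z out of the bed, which leans 28 degrees sideways, falling to the robot's left. Bed: x -105..105, y -105..40 mm. Point 65 mm above the bench.
- ledge (a point): Middle of the upper edge of the ledge that runs along the bed's lower side; its face is at y = +29 mm from seat, 8 mm high, 11 mm thick. Same axes as seat. It keeps the block from sliding down; higher up, friction may hold the block on the slope.
- end_stop (a point): Middle of the upper edge of the end stop's face, at x = +66 mm from seat, 14 mm high, 50 mm wide. Same axes as seat. The block is slid up to it from the -x end, under the strap.
- strap: Steel clamp strap, 34 mm wide, over the bed. Origin: on the screw axis, level with the underside of its brass nose; axes as seat. The nose (28 x 24 mm) is centred 62 mm down the slope (+y); the strap ends at y = +74. It moves only along z, 4 mm towards the bed per radian of screw; nose 39.5 mm above the bed at screw 0.
- screw (a joint): Turn of the clamp screw with its 14-tooth ratchet wheel (a tooth is 0.45 rad), rad; grows when tightened, clockwise seen from above the bed. Starts at 0 to 0.8. The strap meets the 30 mm block at about 2.4; from there it gets firm quickly, and 2.8 is tight. Friction of 0.35 N m keeps it where it is left.
- screw_axis (a point): Point on the screw axis, 70 mm above the bed, at x = +45, y = -66 mm from seat; same axes as seat. The wrench turns about this z. The wrench head here is 76 mm across, its top 93 mm above the bed.
- handle (a point): Middle of the black wrench handle, 118 mm from the screw axis, 72 mm above the bed. x points outward along the handle, z out of the bed. Flat-sided bar 18 mm wide (y), 22 mm deep (z), 82 to 168 mm from the axis. The wrench is retained on the screw and stays where let go; about 0.3 N m swings it back, 0.5 N m drives the screw.
- wrench (a joint): Swing of the wrench, rad: 0 when the handle points along seat x, growing clockwise seen from above the bed (handle going up the slope, to -y); stops at -0.75 and +0.75. A growing swing turns the screw once the pawl meets a tooth (up to 0.45 rad of free play); a falling one slips.
- block: The same carved block, origin in the centre of its underside.
- gift_box: Bystander: red square box 94 x 94 x 55 mm.
- jar: Bystander: round jar 64 mm across, 85 mm high.
- mallet: Bystander: wooden mallet, head 60 x 110 x 60 mm, handle 170 mm.
- bowl: Bystander: dark wooden bowl 150 mm across, 55 mm high.
Mind the look-alikes: they are no part of the job. What is shaped like the block but blue, purple or white is not meant.

How it is judged:
By the outcome, as a careful person would: the job done as asked, in the order asked, and still so for the second after the job is handed in, with the robot touching nothing.
It also fails if it takes over 70 s, if anything falls off the work surface, if the arm or the gripper's body presses on something with over 40 N, if the wrist force passes 120 N, or if a joint passes its speed limit or range.

## Working session

There is one attempt and no reset: what is moved stays moved. The work goes in short steps, Python scripts to look and compute and a tool call to move; the robot and the scene stay as the last step left them, time stands still between calls to the robot, and variables do not carry over. Pictures are saved under pics/ and viewed, and the job is handed in when it is done.

Besides the shell and the picture viewer there is one more tool, called after "Request:" as name(argument=value, ...), one argument or row to a line, values as JSON. servo_tool: Moves the arm, as the interface text tells. Its arguments: {"type":"object","properties":{"steps":{"type":"string"}},"required":["steps"]}

```bash
ls; mkdir -p pics; cat > h.py <<'E'
import numpy as np, cv2
from cell import sensors, read_camera, get_calibration, order
def snap(name,fn):
    cal=get_calibration(name); img,d=read_camera(name)
    cv2.imwrite('pics/'+fn+'.png',img); np.savez('pics/'+fn+'.npz',img=img,d=d,mtx=cal['mtx'],R=cal['R'],t=cal['t'])
    return img,d,cal
def load(fn): 
    z=np.load('pics/'+fn+'.npz'); return z
def pts(z):
    d=z['d'];K=z['mtx'];h,w=d.shape
    u,v=np.meshgrid(np.arange(w),np.arange(h))
    c=np.stack([(u-K[0,2])/K[0,0]*d,(v-K[1,2])/K[1,1]*d,d],-1)
    return (c-np.ravel(z['t']))@z['R']   # R^T (c-t)
def proj(z,X):
    c=np.asarray(X)@z['R'].T+np.ravel(z['t']); p=c@z['mtx'].T; return p[...,:2]/p[...,2:]
E
python3 - <<'E'
from h import *
for n in ['scene','side','wrist']:
    i,d,c=snap(n,n+'0'); print(n,np.round(np.ravel(-c['R'].T@np.ravel(c['t']))),c['mtx'][0,0],(d>0).mean())
print(sensors.state())
E
```

```text
pics
scene [1669. -300.  880.] 483.69831027896544 0.9886437074829932
side [-317.  758. 1279.] 526.7616221088604 0.9961777210884354
wrist [626.  79. 385.] 302.0681646257287 0.9959098639455782
{'t': 0.15, 'joints': array([-1.05581882e-01,  4.91415427e-01,  1.55931817e+00,  2.59531108e-05,
        1.09169106e+00, -1.05609394e-01]), 'qvel': array([ 0.00081214, -0.00355825, -0.00124127, -0.00014185,  0.00086155,
       -0.00026245]), 'tau': array([ 3.16444048e-04, -6.12899423e+01, -2.58276522e+01,  6.91918633e-02,
        4.73701756e-02, -5.07232733e-05]), 'eef_pos': array([6.24821798e+02, 5.92286240e-02, 2.14196508e+02]), 'tcp_rot': array([-1.70406824,  1.56996401,  3.00833628]), 'ft_force': array([0.69205661, 0.24462645, 0.6477299 ]), 'moment': array([-0.02090754, -0.00832249,  0.00581714]), 'opening': 1.0021131434267962}
```

View pics/scene0.png

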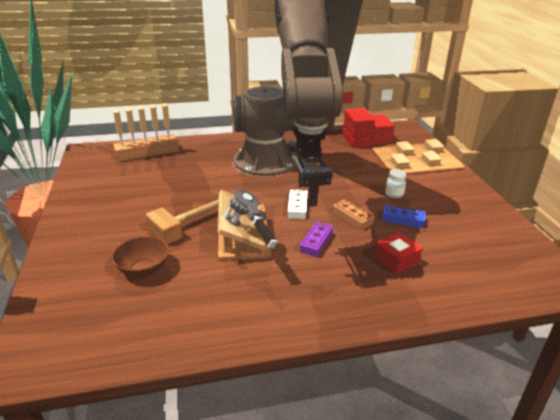

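View pics/side0.png

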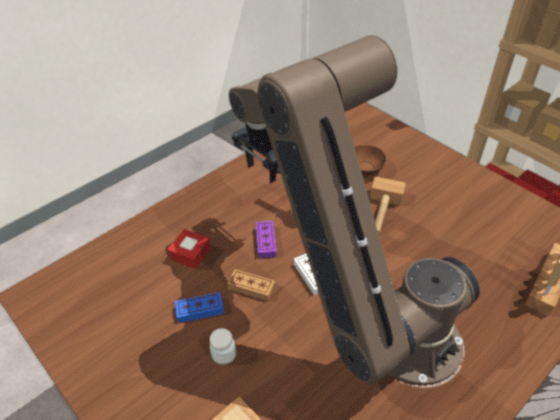

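View pics/wrist0.png

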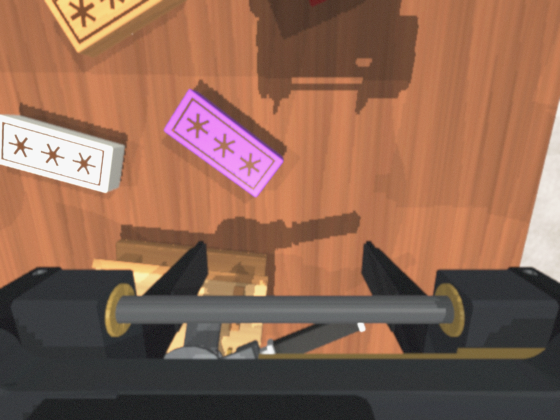

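The scene picture shows the wooden block at about (353,213), the stand with the wrench at (245,225), and the purple, white and blue look-alikes around it. The bowl and mallet are beyond the stand on the robot's right. Next I measure.

```bash
python3 - <<'E'
from h import *
z=load('scene0'); P=pts(z); img=z['img']
cv2.imwrite('pics/c0.png',cv2.resize(img[170:270,190:290],(800,800),interpolation=cv2.INTER_CUBIC)[:600])
np.set_printoptions(suppress=True,precision=0)
def blob(z,x0,x1,y0,y1,zmin,zmax):
    P=pts(z);m=(P[...,0]>x0)&(P[...,0]<x1)&(P[...,1]>y0)&(P[...,1]<y1)&(P[...,2]>zmin)&(P[...,2]<zmax)
    return m
print('bench z',[P[v,u] for v,u in[(213,353),(300,300),(225,245)]])
# top-down height map of area from scene
m=blob(z,400,900,-400,300,12,300)
H=np.zeros((500,700),np.float32)
xs=P[m]; 
for X in xs[np.argsort(xs[:,2])]: cv2.circle(H,(int(300-X[1]),int(900-X[0])),2,float(X[2]),-1)
cv2.imwrite('pics/hm.png',cv2.applyColorMap(np.clip(H*1.3,0,255).astype(np.uint8),cv2.COLORMAP_JET))
for n in['side0','scene0']:
    z=load(n);P=pts(z);hsv=cv2.cvtColor(z['img'],cv2.COLOR_BGR2HSV)
    u,v={'side0':(252,285),'scene0':(353,213)}[n]
    m=(abs(P[...,2]-30)<4)&(np.hypot(P[...,0]-P[v,u,0],P[...,1]-P[v,u,1])<85)
    k,l=cv2.connectedComponents(m.astype(np.uint8)); m=l==l[v,u]
    r=cv2.minAreaRect(P[m][:,:2].astype(np.float32)); print(n,P[v,u],r,np.median(P[m][:,2]),m.sum())
E
```

```text
bench z [array([467., 198.,  32.]), array([784., -52.,   1.]), array([ 534., -156.,   79.])]
side0 [433. 211.  33.] ((447.518798828125, 204.88436889648438), (129.7718048095703, 60.32704544067383), 26.31112289428711) 30.682236791141815 544
scene0 [467. 198.  32.] ((451.8450012207031, 203.53399658203125), (135.23658752441406, 61.73152160644531), 28.894245147705078) 30.311339704571417 392
```

View pics/c0.png

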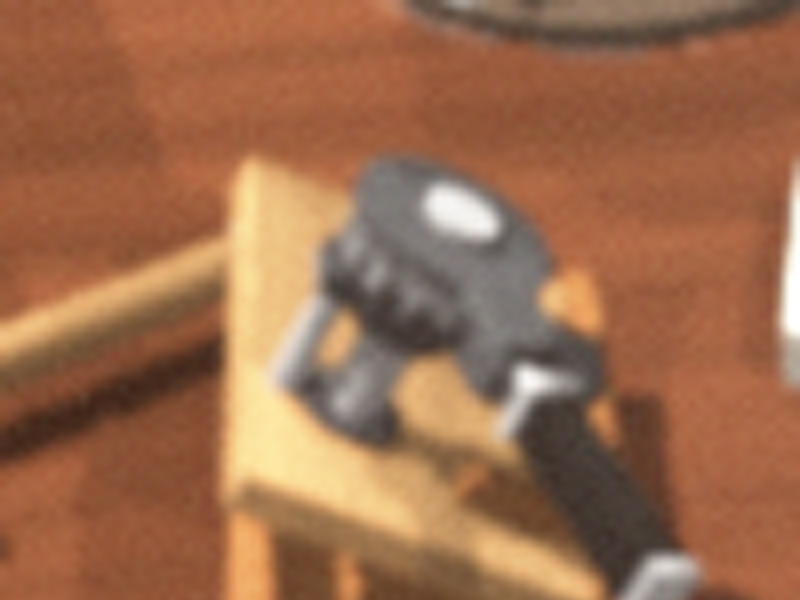

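View pics/hm.png

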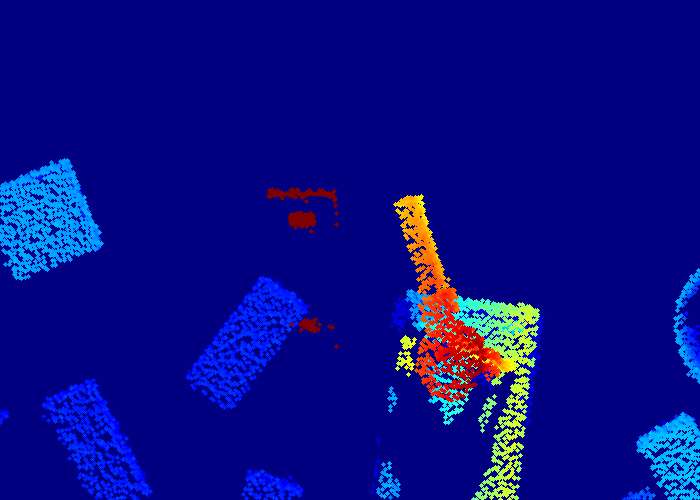

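```bash
cat >> h.py <<'E'
from scipy.spatial.transform import Rotation as Ro
np.set_printoptions(suppress=True,precision=2)
def Rtool(s): return Ro.from_euler('xyz',s['tcp_rot']).as_matrix()
def delta(p,R):
    "shift in tool axes and rotvec needed to reach pose"
    s=sensors.state();R0=Rtool(s)
    return R0.T@(np.asarray(p)-s['eef_pos']), Ro.from_matrix(R0.T@R).as_rotvec(), s
E
python3 - <<'E'
from h import *
s=sensors.state(); print(Rtool(s)); print(delta([560,-230,330],Rtool(s))[0])
E
```

```text
[[-0.  1.  0.]
 [ 0.  0. -1.]
 [-1. -0. -0.]]
[-115.78  -64.92  230.05]
```

Request:
servo_tool(
  steps="-20 -11 40 0 0 0 95; -20 -11 40 0 0 0 95; -20 -11 40 0 0 0 95; -20 -11 40 0 0 0 95; -20 -11 40 0 0 0 95; -15 -10 30 0 0 0 95; 0 0 0 0 0 0 95; 0 0 0 0 0 0 95",
)

```text
t: 0.95
eef_pos: [557.0, -237.5, 330.5]
tcp_rot: [-1.693, 1.564, 3.022]
ft_force: [0.2, 0.4, -0.3]
opening: 0.997
```

```bash
python3 - <<'E'
from h import *
print(sensors.state()['eef_pos'])
snap('wrist','w1'); snap('scene','s1'); snap('side','d1')
E
```

```text
[ 556.97 -237.48  330.54]
```

View pics/w1.png

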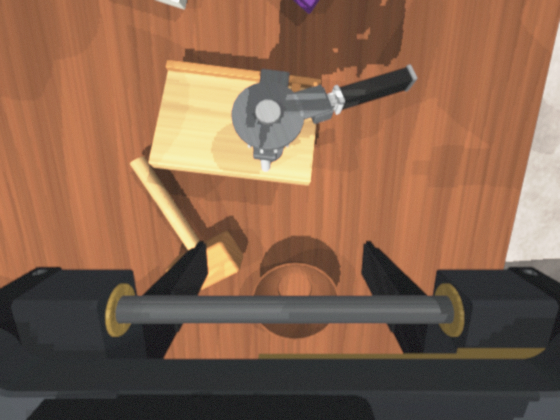

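View pics/d1.png

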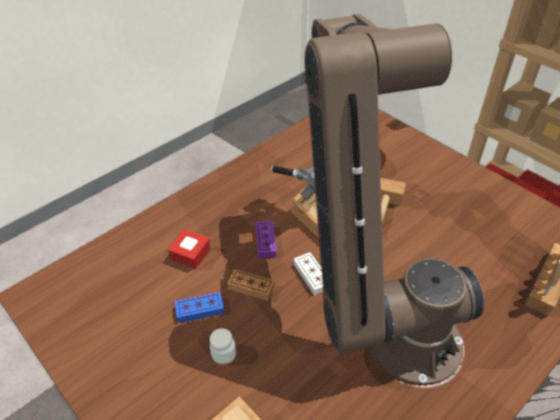

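The stand shows clearly: bed corners near (168,63), (150,165) and (308,184), the screw disc at (268,111), the ledge along the top edge and the handle tip at (412,75). Next I fit the bed plane.

```bash
python3 - <<'E'
from h import *
z=load('w1');P=pts(z);img=z['img']
A=P[90:160,172:225].reshape(-1,3)
A=np.vstack([A,P[165:172,180:240].reshape(-1,3)])
c=A.mean(0)
for _ in range(3):
    c=np.median(A,0)if _==0 else A.mean(0)
    n=np.linalg.svd(A-c)[2][2] if False else np.linalg.eigh(np.cov((A-c).T))[1][:,0]
    n*=np.sign(n[2]); r=(A-c)@n; A=A[abs(r)<3]
print('n',n,'tilt',np.degrees(np.arccos(n[2])),'rms',r.std(), 'c',c)
# ray-plane intersection
K=z['mtx'];C=-z['R'].T@z['t']
def ray(u,v,off=0):
    d=z['R'].T@np.linalg.inv(K)@[u,v,1]; return C+d*((c+n*off-C)@n)/(d@n)
dn=np.array([n[0],n[1],0]); dn/=np.linalg.norm(dn)  # downhill horiz
yax=dn*n[2]-np.array([0,0,np.hypot(n[0],n[1])]); xax=np.cross(yax,n)
print('x',xax,'y',yax, 'yaw', np.degrees(np.arctan2(xax[1],xax[0])))
# mask bed: points near plane
D=(P-c)@n; m=(abs(D)<4)&(np.linalg.norm(P-c,axis=-1)<220)&(P[...,2]>12)
U=(P-c)@xax;V=(P-c)@yax
q=np.stack([U[m],V[m]],-1); 
print('U pct',np.percentile(q[:,0],[0.5,1,2,98,99,99.5]),'V',np.percentile(q[:,1],[.5,1,2,98,99,99.5]))
o=img.copy();o[m]=(0,255,0)
cv2.imwrite('pics/m1.png',o[40:210,130:430].repeat(2,0).repeat(2,1))
cv2.imwrite('pics/z1.png',cv2.resize(img[50:200,140:340],(800,600),interpolation=cv2.INTER_CUBIC))
np.savez('stand.npz',n=n,c=c,x=xax,y=yax)
E
```

```text
n [-0.13  0.46  0.88] tilt 28.68560886094912 rms 0.9660237691378419 c [ 442.93 -162.69   88.78]
x [ 0.96  0.27 -0.  ] y [-0.24  0.84 -0.48] yaw 15.916461804715766
U pct [-61.63 -48.88 -32.95  71.28  76.08  79.41] V [-75.31 -57.76 -54.7   76.61  78.23  79.74]
```

View pics/m1.png

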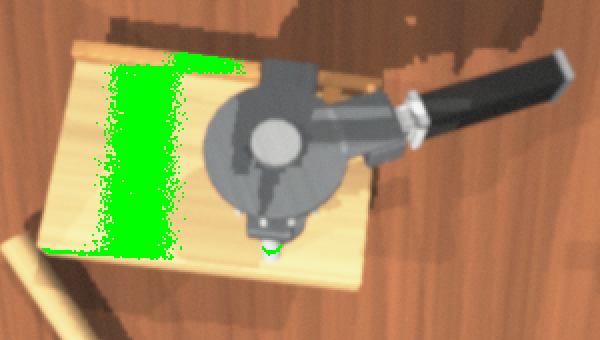

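View pics/z1.png

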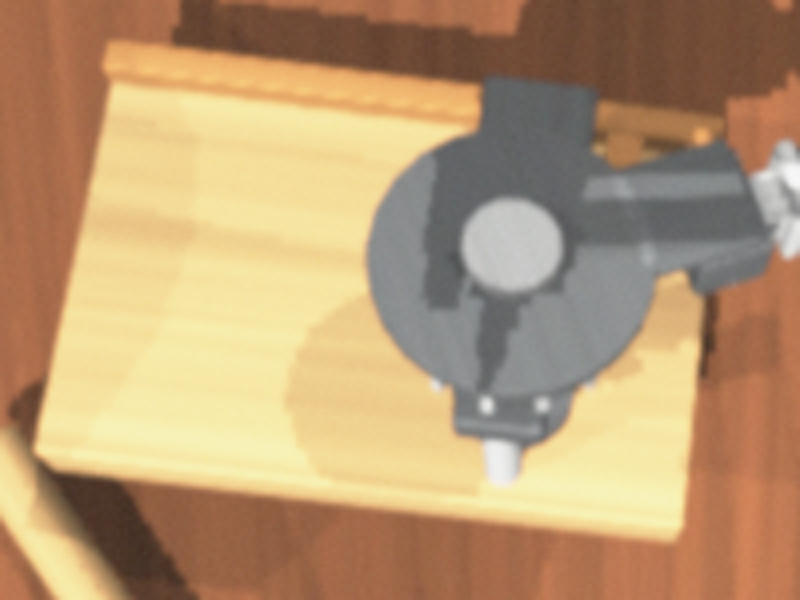

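```bash
python3 - <<'E'
from h import *
z=load('w1');P=pts(z)
for v in (90,120,150,165):
    print(v,[np.median(P[v-2:v+3,u-2:u+3].reshape(-1,3),0).round(0).tolist() for u in (170,185,200,215,230)])
print(np.median(P[100:180,340:400].reshape(-1,3)[:,2]))
print(P[300:310,30:40,2].mean(), z['d'][100,440:445],P[150,440])
E
```

```text
90 [[402.0, -115.0, 66.0], [421.0, -115.0, 65.0], [441.0, -114.0, 64.0], [461.0, -114.0, 62.0], [481.0, -114.0, 61.0]]
120 [[405.0, -154.0, 87.0], [424.0, -154.0, 85.0], [444.0, -153.0, 84.0], [463.0, -153.0, 83.0], [483.0, -154.0, 82.0]]
150 [[408.0, -191.0, 106.0], [427.0, -191.0, 105.0], [446.0, -191.0, 103.0], [465.0, -191.0, 102.0], [485.0, -191.0, 101.0]]
165 [[408.0, -209.0, 113.0], [428.0, -209.0, 114.0], [448.0, -209.0, 113.0], [467.0, -209.0, 112.0], [486.0, -209.0, 111.0]]
0.3319209496650807
432.92532330991105 [468.5  470.44 470.05 469.82 469.21] [ 808.37 -198.44   -0.93]
```

```bash
cat > fit.py <<'E'
from h import *
z=load('w1');P=pts(z);img=z['img']
A=np.vstack([P[85:155,170:222].reshape(-1,3),P[160:168,175:240].reshape(-1,3),P[155:175,290:305].reshape(-1,3)])
m=np.ones(len(A),bool)
for _ in range(5):
    k=np.linalg.lstsq(np.c_[A[m,:2],np.ones(m.sum())],A[m,2],rcond=None)[0]
    r=A@[-k[0],-k[1],1]-k[2]; m=abs(r)<4
n=np.array([-k[0],-k[1],1]);n/=np.linalg.norm(n); c=A[m].mean(0); c[2]=c[:2]@k[:2]+k[2]
dn=n[:2]/np.linalg.norm(n[:2]); yaw=np.arctan2(-dn[0],dn[1])
def axes(yaw,t=np.radians(28)):
    x=np.array([np.cos(yaw),np.sin(yaw),0]);zz=np.array([-np.sin(yaw)*np.sin(t),np.cos(yaw)*np.sin(t),np.cos(t)])
    return np.stack([x,np.cross(zz,x),zz],1)
K=z['mtx'];C=-z['R'].T@z['t']
def ray(u,v,n=n,c=c,off=0):
    d=z['R'].T@np.linalg.inv(K)@[u,v,1]; return C+d*((c+n*off-C)@n)/(d@n)
if __name__=='__main__':
    print('n',n,'tilt',np.degrees(np.arccos(n[2])),'yaw',np.degrees(yaw),'c',c,'resid',r[m].std(),m.mean())
    # edges from zoom picture: pixel = 140+u/4, 50+v/4
    f=lambda u,v,off=0: ray(140+u/4,50+v/4,off=off)
    near=[f(112,90),f(38,450)]; up=[f(38,450),f(682,528)]; far=[f(690,420),f(682,528)]
    led=[f(125,80,8),f(480,123,8)]
    for nm,(a,b) in dict(near=near,up=up,far=far,ledin=led).items(): print(nm,a,b,np.degrees(np.arctan2(*(b-a)[1::-1])),np.linalg.norm(b-a))
    print('cap',f(512,245,93),'headcentre')
E
python3 fit.py
```

```text
n [0.05 0.47 0.88] tilt 27.931974545208593 yaw -6.645941832079903 c [ 449.13 -162.54   88.47] resid 0.8526392458164083 0.9950672645739911
near [396.59 -91.31  54.18] [ 383.94 -205.86  115.28] -96.29925084244157 130.4365892419713
up [ 383.94 -205.86  115.28] [ 589.7  -230.25  115.5 ] -6.760198428001232 207.2031989885693
far [ 592.79 -197.49   98.06] [ 589.7  -230.25  115.5 ] -95.38423304932195 37.24267153853055
ledin [404.01 -89.37  61.76] [ 522.42 -102.47   61.39] -6.313173519905012 119.12776574277312
cap [ 539.67 -146.02  179.48] headcentre
```

```bash
python3 - <<'E'
from fit import *
for yw in (-6.65,-6.3):
    B=axes(np.radians(yw))
    f=lambda u,v,off=0: ray(140+u/4,50+v/4,off=off)
    print(yw,'n',B[:,2])
    mid=(f(38,450)+f(682,528))/2; s1=mid-B@[0,-105,0]
    s3=f(512,245,93)-B@[45,-66,93]
    print('from up edge',s1,' from cap',s3)
    for p in (f(125,80,8),f(300,102,8),f(480,123,8)): print('ledge in seat(s1) coords',(p-s1)@B)
    for p in (f(112,90),f(38,450),f(690,420),f(682,528)): print('edges',(p-s1)@B)
    # height consistency: seat z 65
# handle: dark points
P=pts(z);B=axes(np.radians(-6.6));s=np.array([496,-124,65.])
L=(P-s)@B
g=cv2.cvtColor(img,cv2.COLOR_BGR2GRAY)
h=(L[...,2]>60)&(L[...,0]>110)&(g<60)&(np.arange(560)[None]<420)&(np.arange(420)[:,None]<120)
q=L[h]; print(h.sum(),q.mean(0),np.median(q[:,2]))
q2=q[:,:2]-[45,-66]; r=cv2.fitLine(q2.astype(np.float32),cv2.DIST_HUBER,0,.01,.01).ravel(); print('handle',r,'ang',np.arctan2(-r[1],r[0]), 'from centre',np.arctan2(-q2.mean(0)[1],q2.mean(0)[0]),np.linalg.norm(q2,axis=1).min(),np.linalg.norm(q2,axis=1).max())
E
```

```text
-6.65 n [0.05 0.47 0.88]
from up edge [ 497.56 -125.97   66.1 ]  from cap [ 496.66 -126.3    66.38]
ledge in seat(s1) coords [-97.15  24.56   8.15]
ledge in seat(s1) coords [-38.62  24.65   8.15]
ledge in seat(s1) coords [21.97 25.35  8.16]
edges [-104.31   25.66    0.15]
edges [-103.6  -104.77   -0.  ]
edges [102.87 -67.99   0.05]
edges [ 103.6  -105.23    0.  ]
-6.3 n [0.05 0.47 0.88]
from up edge [ 497.  -125.9   66.1]  from cap [ 496.54 -126.56   66.38]
ledge in seat(s1) coords [-96.43  25.08   8.43]
ledge in seat(s1) coords [-37.9   24.86   8.26]
ledge in seat(s1) coords [22.7  25.23  8.09]
edges [-103.6    26.22    0.45]
edges [-103.6  -104.21    0.29]
edges [103.07 -68.55  -0.25]
edges [ 103.6  -105.79   -0.29]
1192 [163.01 -14.41  79.18] 82.29728814766591
handle [  0.88   0.48 115.83  47.89] ang -0.4971115 from centre -0.4121502487862907 85.88006619035843 165.90843098723187
```

```bash
python3 - <<'E'
from h import *
img=load('w1')['img']
a=cv2.resize(img[55:95,150:200],(400,320),interpolation=cv2.INTER_CUBIC)
b=cv2.resize(img[150:190,145:195],(400,320),interpolation=cv2.INTER_CUBIC)
c=cv2.resize(img[60:100,285:335],(400,320),interpolation=cv2.INTER_CUBIC)
d=cv2.resize(img[150:190,285:335],(400,320),interpolation=cv2.INTER_CUBIC)
cv2.imwrite('pics/z2.png',cv2.resize(np.vstack([np.hstack([a,c]),np.hstack([b,d])]),(750,600)))
E
```

```text
(no output)
```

View pics/z2.png

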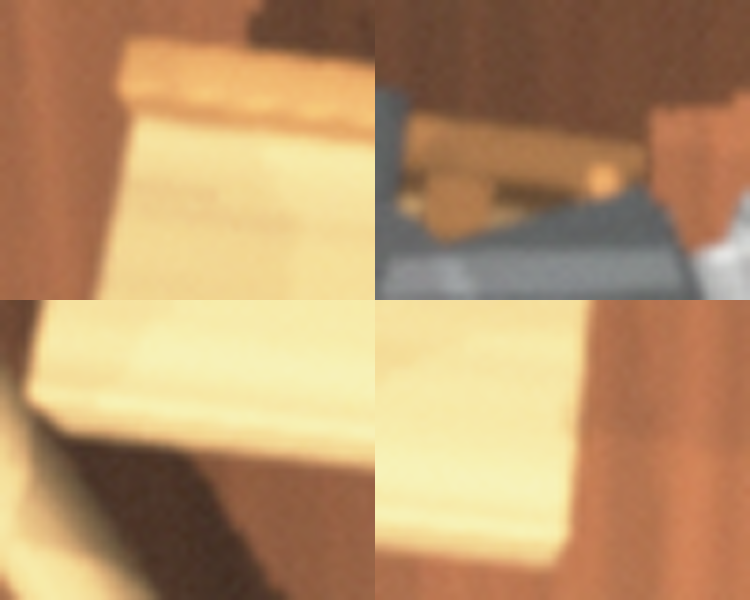

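```bash
cat >> h.py <<'E'
def RA(B,tilt=0,w=0):
    "tool R for option A in frame B(cols x,y,z): tool x=-z, tool z=-x, y = z×x; w: clockwise swing (about -z)"
    X=B@Ro.from_rotvec([0,0,-w]).as_matrix()
    x=-X[:,2]; zz=-X[:,0]
    R=np.stack([x,np.cross(zz,x),zz],1)
    return R@Ro.from_rotvec([0,tilt,0]).as_matrix()
def yawB(th): return Ro.from_rotvec([0,0,th]).as_matrix()
def axes(yaw,t=np.radians(28)):
    x=np.array([np.cos(yaw),np.sin(yaw),0]);zz=np.array([-np.sin(yaw)*np.sin(t),np.cos(yaw)*np.sin(t),np.cos(t)])
    return np.stack([x,np.cross(zz,x),zz],1)
BS=axes(np.radians(-6.6)); SEAT=np.array([497,-126,65.5])
def plan(p,R,n):
    s=sensors.state();R0=Rtool(s);p0=s['eef_pos'];rv=Ro.from_matrix(R0.T@R).as_rotvec()
    print('at',p0,'dist',np.linalg.norm(p-p0),'rot',rv,'n',n)
    for i in range(n):
        Ri=R0@Ro.from_rotvec(rv*i/n).as_matrix()
        print((Ri.T@(np.asarray(p)-p0)/n).round(1),(rv/n).round(3))
E
python3 - <<'E'
from h import *
plan(np.array([412,184,110]),RA(yawB(np.radians(27.6))),12)
E
```

```text
at [ 557.38 -236.21  330.21] dist 496.18716912225415 rot [1.09 0.   0.01] n 12
[ 18.5 -11.8 -35.1] [0.09 0.   0.  ]
[ 18.5 -15.  -33.8] [0.09 0.   0.  ]
[ 18.5 -18.  -32.3] [0.09 0.   0.  ]
[ 18.5 -20.9 -30.5] [0.09 0.   0.  ]
[ 18.5 -23.6 -28.5] [0.09 0.   0.  ]
[ 18.5 -26.1 -26.2] [0.09 0.   0.  ]
[ 18.4 -28.4 -23.7] [0.09 0.   0.  ]
[ 18.4 -30.4 -21.1] [0.09 0.   0.  ]
[ 18.4 -32.2 -18.2] [0.09 0.   0.  ]
[ 18.4 -33.8 -15.2] [0.09 0.   0.  ]
[ 18.4 -35.  -12. ] [0.09 0.   0.  ]
[ 18.4 -36.   -8.8] [0.09 0.   0.  ]
```

Request:
servo_tool(
  steps="18 -12 -35 0.09 0 0 95; 18 -15 -34 0.09 0 0 95; 18 -18 -32 0.09 0 0 95; 18 -21 -30 0.09 0 0 95; 18 -24 -28 0.09 0 0 95; 18 -26 -26 0.09 0 0 95; 18 -28 -24 0.09 0 0 95; 18 -30 -21 0.09 0 0 95",
)

```text
t: 1.9
eef_pos: [456.7, 57.6, 179.6]
tcp_rot: [-1.026, 1.562, 2.95]
ft_force: [-0.2, 0.1, -0.5]
opening: 0.999
```

```bash
python3 - <<'E'
from h import *
snap('wrist','w2')
plan(np.array([412,184,110]),RA(yawB(np.radians(27.6))),5)
z=load('w2');P=pts(z);hsv=cv2.cvtColor(z['img'],cv2.COLOR_BGR2HSV)
m=(abs(P[...,2]-30)<5)&(np.hypot(P[...,0]-450,P[...,1]-204)<85)
k,l,st,_=cv2.connectedComponentsWithStats(m.astype(np.uint8)); j=1+st[1:,4].argmax(); m=l==j
print(st[j],cv2.minAreaRect(P[m][:,:2].astype(np.float32)),np.median(P[m][:,2]))
E
```

```text
at [453.49  61.18 177.07] dist 145.9611089354992 rot [0.35 0.01 0.01] n 5
[ 13.6 -22.6 -12.6] [0.07 0.   0.  ]
[ 13.6 -23.4 -11. ] [0.07 0.   0.  ]
[ 13.5 -24.1  -9.3] [0.07 0.   0.  ]
[ 13.5 -24.8  -7.6] [0.07 0.   0.  ]
[ 13.5 -25.2  -5.8] [0.07 0.   0.  ]
[ 139   16   89  150 7928] ((450.64178466796875, 206.103271484375), (130.1832275390625, 56.48758316040039), 27.035295486450195) 30.821459364302335
```

View pics/w2.png

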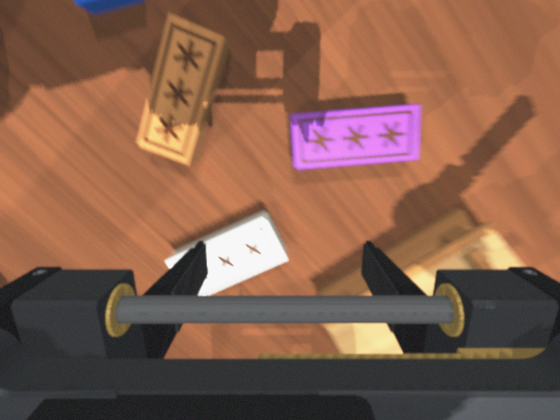

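```bash
python3 - <<'E'
from h import *
plan(np.array([412,185.5,75]),RA(yawB(np.radians(27.1))),6)
E
```

```text
at [453.49  61.18 177.07] dist 166.11739601961574 rot [0.36 0.01 0.01] n 6
[ 17.2 -18.9 -10.7] [0.06 0.   0.  ]
[ 17.1 -19.5  -9.6] [0.06 0.   0.  ]
[ 17.1 -20.1  -8.4] [0.06 0.   0.  ]
[ 17.1 -20.6  -7.1] [0.06 0.   0.  ]
[ 17.1 -21.   -5.9] [0.06 0.   0.  ]
[ 17.  -21.3  -4.6] [0.06 0.   0.  ]
```

Request:
servo_tool(
  steps="17 -19 -11 0.06 0 0 95; 17 -19 -10 0.06 0 0 95; 17 -20 -8 0.06 0 0 95; 17 -20 -7 0.06 0 0 95; 17 -20 -6 0.06 0 0 95; 12 -16 -4 0.06 0 0 95; 0 0 0 0 0 0 95; 0 0 0 0 0 0 95",
)

```text
t: 2.75
eef_pos: [407.7, 192.3, 74.7]
tcp_rot: [-0.526, 1.551, 3.089]
ft_force: [0.2, 0.4, 0.0]
opening: 1.0
```

```bash
python3 - <<'E'
from h import *
snap('wrist','w3')
z=load('w3');P=pts(z)
m=(abs(P[...,2]-30)<5)&(np.hypot(P[...,0]-450,P[...,1]-204)<85)
k,l,st,_=cv2.connectedComponentsWithStats(m.astype(np.uint8)); j=1+st[1:,4].argmax(); m=l==j
print(st[j],cv2.minAreaRect(P[m][:,:2].astype(np.float32)),np.median(P[m][:,2]))
plan(np.array([412,185.5,14]),RA(yawB(np.radians(27.1))),3)
E
```

```text
[  254    76    85   181 14154] ((450.39593505859375, 205.8724365234375), (129.39019775390625, 56.178810119628906), 27.068119049072266) 30.772509852104957
at [407.75 192.06  74.84] dist 61.34178748758592 rot [-0.    0.02  0.01] n 3
[20.2  2.8 -0.6] [-0.    0.01  0.  ]
[20.3  2.7 -0.5] [-0.    0.01  0.  ]
[20.3  2.7 -0.4] [-0.    0.01  0.  ]
```

View pics/w3.png

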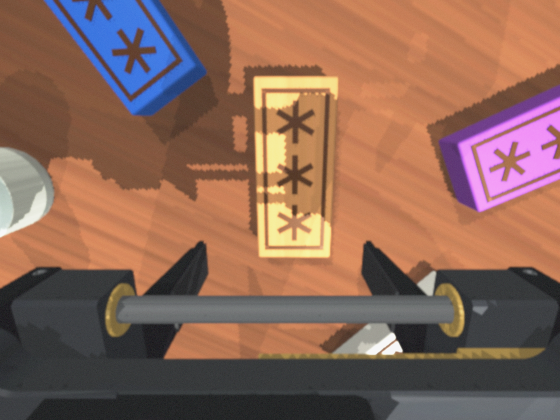

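Request:
servo_tool(
  steps="20 2.5 -0.5 0 0.01 0.005 95; 20 2.5 -0.5 0 0.01 0.005 95; 14 2 0 0 0 0 95; 5 0 0 0 0 0 95; 0 0 0 0 0 0 95; 0 0 0 0 0 0 50; 0 0 0 0 0 0 50; 0 0 0 0 0 0 50",
)

```text
t: 3.6
eef_pos: [415.6, 184.4, 19.2]
tcp_rot: [2.949, 1.557, 0.283]
ft_force: [-0.4, -0.4, -0.3]
opening: 0.801
```

```bash
python3 - <<'E'
from h import *
snap('wrist','w4')
print(sensors.state())
E
```

```text
{'t': 3.65, 'joints': array([0.27, 0.59, 2.15, 0.  , 0.39, 1.37]), 'qvel': array([ 0.  ,  0.01,  0.  , -0.  , -0.  ,  0.  ]), 'tau': array([ -0.06, -50.26,  -9.13,   0.02,  -0.1 ,  -0.  ]), 'eef_pos': array([415.6 , 184.45,  19.22]), 'tcp_rot': array([2.95, 1.56, 0.28]), 'ft_force': array([-0.12,  0.66,  0.01]), 'moment': array([-0.  ,  0.08,  0.04]), 'opening': 0.7593873662378563}
```

View pics/w4.png

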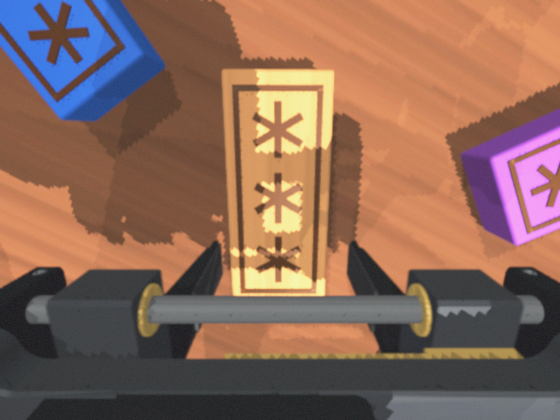

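Request:
servo_tool(
  steps="4 -3 2 0 0 0 70; 1.5 0 0 0 0 0 70; 0 0 0 0 0 0 45; 0 0 0 0 0 0 45; 0 0 0 0 0 0 45; 0 0 0 0 0 0 45; 0 0 0 0 0 0 45; 0 0 0 0 0 0 45",
)

```text
t: 4.45
eef_pos: [412.2, 186.6, 13.6]
tcp_rot: [2.951, 1.556, 0.286]
ft_force: [-1.2, 1.1, -0.3]
opening: 0.586
```

```bash
python3 - <<'E'
from h import *
s=sensors.state(); print(s['eef_pos'],Rtool(s),s['opening']*95,s['ft_force'])
z=Rtool(s)[:,2]; print('yaw of -z',np.degrees(np.arctan2(-z[1],-z[0])))
E
```

```text
[412.23 186.61  13.64] [[ 0.01  0.46 -0.89]
 [ 0.   -0.89 -0.46]
 [-1.    0.   -0.01]] 55.69806138413704 [-1.23  1.09 -0.29]
yaw of -z 27.298390752944442
```

```bash
cat >> h.py <<'E'
def tcpS(bx,by,bz,g=(-43,0,13.6)): return SEAT+BS@(np.array([bx,by,bz])+g)
def inS(): 
    s=sensors.state();R=Rtool(s);p=(s['eef_pos']-SEAT)@BS
    print('t',s['t'],'tcp seat',p,'blk',p-[-43,0,13.6],'rot err',Ro.from_matrix(R.T@RA(BS)).as_rotvec().round(3),'F seat',s['ft_force']@BS,'open',s['opening']*95.1)
E
python3 - <<'E'
from h import *
print(tcpS(-52,-6,60),tcpS(-52,-6,0)); print(RA(BS))
plan(np.array([440,60,230]),Rtool(sensors.state()),7)
E
```

```text
[405.99 -86.02 133.3 ] [ 402.75 -114.     80.32]
[[-0.05 -0.1  -0.99]
 [-0.47 -0.88  0.11]
 [-0.88  0.47  0.  ]]
at [412.23 186.61  13.64] dist 252.213124103668 rot [0. 0. 0.] n 7
[-30.9  18.    4.3] [0. 0. 0.]
[-30.9  18.    4.3] [0. 0. 0.]
[-30.9  18.    4.3] [0. 0. 0.]
[-30.9  18.    4.3] [0. 0. 0.]
[-30.9  18.    4.3] [0. 0. 0.]
[-30.9  18.    4.3] [0. 0. 0.]
[-30.9  18.    4.3] [0. 0. 0.]
```

Request:
servo_tool(
  steps="-20 0 0 0 0 0 45; -40 10 2 0 0 0 45; -40 20 5 0 0 0 45; -40 24 6 0 0 0 45; -40 24 6 0 0 0 45; -30 24 6 0 0 0 45; -10 20 5 0 0 0 45; 0 0 0 0 0 0 45",
)

```text
t: 5.25
eef_pos: [437.9, 59.0, 241.3]
tcp_rot: [2.716, 1.561, 0.054]
ft_force: [0.4, 0.2, -2.2]
opening: 0.586
```

```bash
python3 - <<'E'
from h import *
s=sensors.state();print(s['joints'],s['opening']*95,s['ft_force'])
plan(np.array([406,-80,175]),RA(BS),9)
E
```

```text
[-0.02  0.19  1.95  0.    0.99  1.08] 55.64290942425895 [ 0.43  0.19 -2.18]
at [437.86  58.99 241.32] dist 157.26120552407136 rot [ 0.58 -0.15  0.47] n 9
[ 7.3 12.  10.3] [ 0.06 -0.02  0.05]
[ 8.1 12.3  9.4] [ 0.06 -0.02  0.05]
[ 8.9 12.4  8.5] [ 0.06 -0.02  0.05]
[ 9.7 12.4  7.5] [ 0.06 -0.02  0.05]
[10.5 12.3  6.5] [ 0.06 -0.02  0.05]
[11.2 12.2  5.6] [ 0.06 -0.02  0.05]
[12.  11.9  4.6] [ 0.06 -0.02  0.05]
[12.7 11.5  3.6] [ 0.06 -0.02  0.05]
[13.3 11.   2.7] [ 0.06 -0.02  0.05]
```

Request:
servo_tool(
  steps="7 12 10 0.065 -0.015 0.05 45; 8 12 9 0.065 -0.015 0.05 45; 9 12 8 0.065 -0.015 0.05 45; 10 12 7 0.065 -0.015 0.05 45; 11 12 6 0.065 -0.015 0.05 45; 11 12 6 0.065 -0.015 0.05 45; 12 12 5 0.065 -0.015 0.05 45; 13 11 4 0.065 -0.015 0.05 45",
)

```text
t: 6.05
eef_pos: [404.5, -61.4, 174.4]
tcp_rot: [1.567, 1.148, -1.643]
ft_force: [-0.1, 0.5, -1.6]
opening: 0.585
```

```bash
python3 - <<'E'
from h import *
s=sensors.state();print(s['joints'])
inS()
plan(tcpS(-52,-6,40),RA(BS),4)
E
```

```text
[-0.04  0.29  2.12 -0.59  0.83  2.02]
t 6.05 tcp seat [-99.31  -3.87 121.32] blk [-56.31  -3.87 107.72] rot err [ 0.04 -0.02  0.07] F seat [-0.12  1.22 -1.2 ] open 55.66860821950502
at [404.51 -61.4  174.43] dist 67.88716158267187 rot [ 0.04 -0.02  0.07] n 4
[16.9  1.7 -0.7] [ 0.01 -0.01  0.02]
[16.9  1.4 -0.8] [ 0.01 -0.01  0.02]
[16.9  1.1 -0.9] [ 0.01 -0.01  0.02]
[16.9  0.8 -1. ] [ 0.01 -0.01  0.02]
```

Request:
servo_tool(
  steps="17 1 -1 0.01 -0.005 0.02 45; 17 1 -1 0.01 -0.005 0.02 45; 17 1 -1 0.01 -0.005 0.015 45; 15 0 -1 0.01 -0.005 0.015 45; 10 0 0 0 0 0 45; 0 0 0 0 0 0 45; 0 0 0 0 0 0 45; 0 0 0 0 0 0 45",
)

```text
t: 6.85
eef_pos: [400.8, -94.0, 99.1]
tcp_rot: [1.547, 1.079, -1.705]
ft_force: [-0.6, 0.7, -1.7]
opening: 0.59
```

```bash
python3 - <<'E'
from h import *
inS(); snap('wrist','w5'); snap('scene','s5'); snap('side','d5')
img=load('s5')['img']; cv2.imwrite('pics/s5c.png',cv2.resize(img[150:270,180:320],(700,600),interpolation=cv2.INTER_CUBIC))
E
```

```text
t 6.85 tcp seat [-99.21   2.56  39.44] blk [-56.21   2.56  25.84] rot err [ 0.01  0.01 -0.  ] F seat [-0.71  1.34 -1.17] open 56.08195152368372
```

View pics/w5.png

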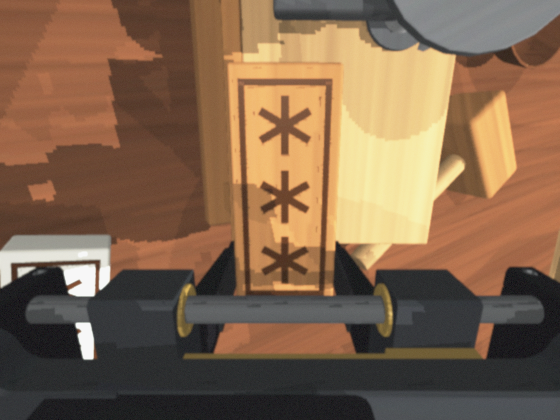

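View pics/s5c.png

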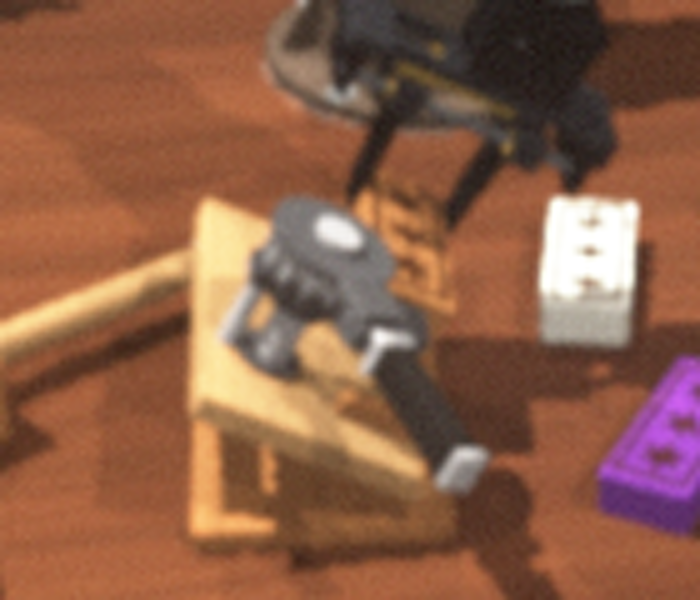

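Request:
servo_tool(
  steps="0 4 0 0 0 0 45; 4 4 0 0 0 0 45; 6 0 0 0 0 0 45; 6 0 0 0 0 0 45; 4 0 0 0 0 0 45; 2 0 0 0 0 0 45; 0 0 0 0 0 0 45; 0 0 0 0 0 0 45",
)

```text
t: 7.8
eef_pos: [398.8, -113.2, 82.8]
tcp_rot: [1.551, 1.079, -1.702]
ft_force: [-0.0, -0.2, -2.0]
opening: 0.588
```

```bash
python3 - <<'E'
from h import *
inS()
E
```

```text
t 7.8 tcp seat [-98.98  -6.88  15.95] blk [-55.98  -6.88   2.35] rot err [ 0.01  0.01 -0.  ] F seat [-0.    0.8  -1.87] open 55.94076250514212
```

Request:
servo_tool(
  steps="1 0 0 0 0 0 45; 0 0 0 0 0 0 45; 1 0 0 0 0 0 45; 0 0 0 0 0 0 45; 0.5 0 0 0 0 0 45; 0 0 0 0 0 0 45; 0 0 0 0 0 0 45; 0 0 0 0 0 0 45",
)

```text
t: 8.6
eef_pos: [398.6, -114.0, 81.2]
tcp_rot: [1.554, 1.078, -1.699]
ft_force: [-1.7, 1.7, 1.6]
opening: 0.586
```

```bash
python3 - <<'E'
from h import *
inS()
E
```

```text
t 8.6 tcp seat [-99.09  -6.88  14.15] blk [-56.09  -6.88   0.55] rot err [ 0.01  0.01 -0.  ] F seat [-1.83  0.53  2.11] open 55.74787787706801
```

Request:
servo_tool(
  steps="-0.5 0 -4 0 0 0 45; 0 0 -8 0 0 0 45; 0 0 -8 0 0 0 45; 0 0 -8 0 0 0 45; 0 0 -8 0 0 0 45; 0 0 -6 0 0 0 45; 0 0 0 0 0 0 45; 0 0 0 0 0 0 45",
)

```text
t: 9.4
eef_pos: [445.3, -119.1, 81.1]
tcp_rot: [1.555, 1.079, -1.697]
ft_force: [-1.7, 1.9, 0.8]
opening: 0.59
```

```bash
python3 - <<'E'
from h import *
inS()
E
```

```text
t 9.4 tcp seat [-52.11  -6.51  14.19] blk [-9.11 -6.51  0.59] rot err [ 0.01  0.01 -0.  ] F seat [-1.87  1.1   1.46] open 56.11590160922453
```

Request:
servo_tool(
  steps="0 -3 0 0 0 0 45; 0 -2 0 0 0 0 45; 0 -1 0 0 0 0 45; 0 0 -4 0 0 0 45; 0 0 -2 0 0 0 45; 0 0 0 0 0 0 45; 0 0 0 0 0 0 45; 0 0 0 0 0 0 45",
)

```text
t: 10.2
eef_pos: [451.6, -114.0, 78.1]
tcp_rot: [1.554, 1.078, -1.699]
ft_force: [-0.7, 1.7, 0.7]
opening: 0.592
```

```bash
python3 - <<'E'
from h import *
inS()
E
```

```text
t 10.2 tcp seat [-46.46   0.03  14.23] blk [-3.46  0.03  0.63] rot err [ 0.01  0.01 -0.  ] F seat [-0.84  1.08  1.33] open 56.267715123196865
```

Request:
servo_tool(
  steps="0 -1 -1 0 0 0 45; 0 0 0 0 0 0 45; 0 -0.5 -1 0 0 0 45; 0 0 0 0 0 0 45; 0 -0.5 -1 0 0 0 45; 0 0 0 0 0 0 45; 0 0 -0.5 0 0 0 45; 0 0 0 0 0 0 45",
)

```text
t: 11.0
eef_pos: [454.1, -113.2, 77.5]
tcp_rot: [1.55, 1.077, -1.705]
ft_force: [-2.9, 0.3, 3.0]
opening: 0.59
```

```bash
python3 - <<'E'
from h import *
inS()
E
```

```text
t 11.0 tcp seat [-44.08   1.29  14.22] blk [-1.08  1.29  0.62] rot err [ 0.    0.01 -0.01] F seat [-2.9  -1.41  2.59] open 56.07787204090768
```

Request:
servo_tool(
  steps="0 -0.5 -1.5 0 0 0 45; 0 0 0 0 0 0 45; 0 0 -1.5 0 0 0 45; 0 0 0 0 0 0 45; 0 0 -1.5 0 0 0 45; 0 0 0 0 0 0 45; 0 0 0 0 0 0 45; 0 0 0 0 0 0 45",
)

```text
t: 11.8
eef_pos: [455.6, -113.4, 76.8]
tcp_rot: [1.536, 1.075, -1.72]
ft_force: [-4.6, -0.2, 3.2]
opening: 0.587
```

```bash
python3 - <<'E'
from h import *
inS()
snap('side','d6');snap('wrist','w6');snap('scene','s6')
img=load('s6')['img']; cv2.imwrite('pics/s6c.png',cv2.resize(img[150:270,180:320],(700,600),interpolation=cv2.INTER_CUBIC))
E
```

```text
t 11.8 tcp seat [-42.59   1.49  13.64] blk [0.41 1.49 0.04] rot err [ 0.    0.02 -0.01] F seat [-4.5  -2.16  2.43] open 55.84407856424244
```

View pics/w6.png

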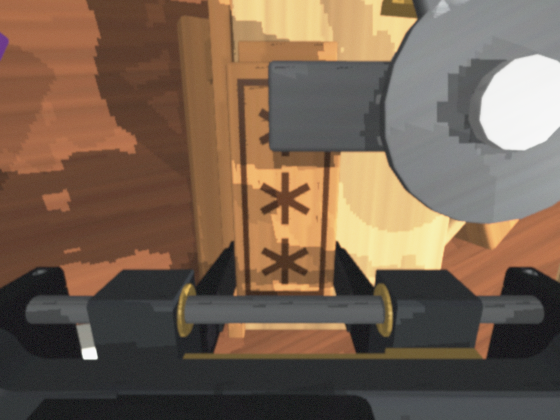

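View pics/s6c.png

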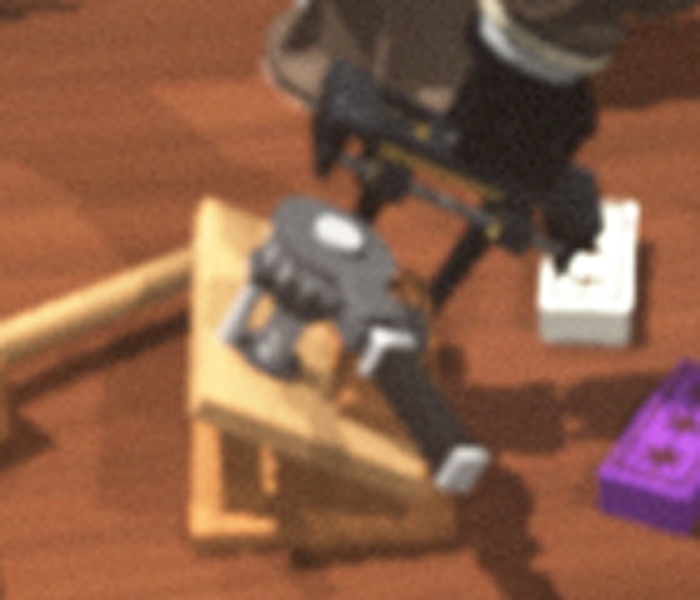

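```bash
python3 - <<'E'
from h import *
z=load('w6');img=z['img'];P=pts(z);L=(P-SEAT)@BS
cv2.imwrite('pics/w6c.png',cv2.resize(img[25:175,190:390],(800,600),interpolation=cv2.INTER_CUBIC))
for u in(235,245,255,300): print(u,[tuple(np.round(L[v,u],0)) for v in (46,52,57,62,67,72)])
for v in(170,200,230): print(v,[tuple(np.round(L[v,u],0)) for u in (205,212,218,224,228,232,236,240,332,338)])
E
```

```text
235 [(np.float64(78.0), np.float64(28.0), np.float64(-1.0)), (np.float64(74.0), np.float64(28.0), np.float64(0.0)), (np.float64(72.0), np.float64(28.0), np.float64(1.0)), (np.float64(65.0), np.float64(24.0), np.float64(30.0)), (np.float64(63.0), np.float64(24.0), np.float64(30.0)), (np.float64(61.0), np.float64(25.0), np.float64(30.0))]
245 [(np.float64(75.0), np.float64(21.0), np.float64(14.0)), (np.float64(72.0), np.float64(21.0), np.float64(14.0)), (np.float64(70.0), np.float64(22.0), np.float64(13.0)), (np.float64(65.0), np.float64(20.0), np.float64(30.0)), (np.float64(63.0), np.float64(20.0), np.float64(30.0)), (np.float64(61.0), np.float64(20.0), np.float64(30.0))]
255 [(np.float64(75.0), np.float64(16.0), np.float64(14.0)), (np.float64(72.0), np.float64(16.0), np.float64(14.0)), (np.float64(70.0), np.float64(16.0), np.float64(13.0)), (np.float64(65.0), np.float64(15.0), np.float64(30.0)), (np.float64(63.0), np.float64(15.0), np.float64(31.0)), (np.float64(61.0), np.float64(15.0), np.float64(31.0))]
300 [(np.float64(75.0), np.float64(-6.0), np.float64(15.0)), (np.float64(72.0),
[... 1271 characters left out ...]
t64(31.0)), (np.float64(-0.0), np.float64(-23.0), np.float64(31.0)), (np.float64(-9.0), np.float64(-32.0), np.float64(0.0))]
230 [(np.float64(-38.0), np.float64(59.0), np.float64(-24.0)), (np.float64(-38.0), np.float64(54.0), np.float64(-25.0)), (np.float64(-40.0), np.float64(50.0), np.float64(-29.0)), (np.float64(-26.0), np.float64(39.0), np.float64(7.0)), (np.float64(-26.0), np.float64(36.0), np.float64(9.0)), (np.float64(-26.0), np.float64(33.0), np.float64(8.0)), (np.float64(40.0), np.float64(3.0), np.float64(183.0)), (np.float64(-17.0), np.float64(25.0), np.float64(31.0)), (np.float64(-17.0), np.float64(-24.0), np.float64(31.0)), (np.float64(-29.0), np.float64(-34.0), np.float64(-1.0))]
```

View pics/w6c.png

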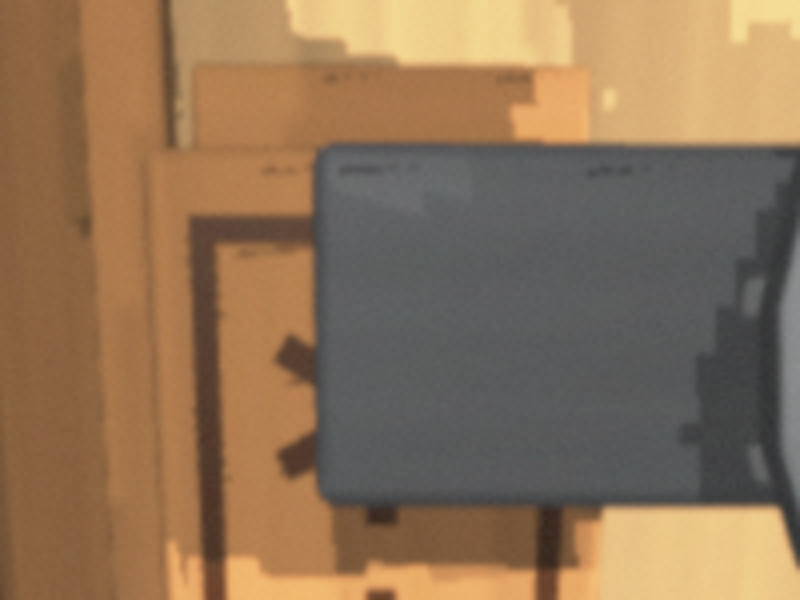

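Request:
servo_tool(
  steps="0 0 -2 0 0 0 45; 0 0 -2 0 0 0 45; 0 -1 -2 0 0 0 45; 0 -1 -2 0 0 0 45; 0 0 0 0 0 0 45; 0 0 0 0 0 0 45; 0 0 0 0 0 0 45; 0 0 0 0 0 0 45",
)

```text
t: 12.75
eef_pos: [456.1, -113.7, 76.6]
tcp_rot: [1.507, 1.067, -1.754]
ft_force: [-4.9, -0.7, 3.6]
opening: 0.587
```

```bash
python3 - <<'E'
from h import *
inS()
E
```

```text
t 12.75 tcp seat [-42.09   1.48  13.3 ] blk [ 0.91  1.48 -0.3 ] rot err [ 0.    0.03 -0.01] F seat [-4.82 -2.8   2.58] open 55.82232012524989
```

Request:
servo_tool(
  steps="0 0 0 0 0 0 80; 0 0 0 0 0 0 80; 0 0 0 0 0 0 80; 0 0 0 0 0 0 80; 0 0 0 0 0 0 80; -10 0 0 0 0 0 80; -25 0 0 0 0 0 80; -25 0 0 0 0 0 80",
)

```text
t: 13.55
eef_pos: [462.0, -84.3, 129.0]
tcp_rot: [1.501, 1.069, -1.758]
ft_force: [-0.3, -0.5, 0.1]
opening: 0.843
```

```bash
python3 - <<'E'
from h import *
inS()
snap('wrist','w7')
z=load('w7');P=pts(z);L=(P-SEAT)@BS;img=z['img']
m=(abs(L[...,2]-30)<4)&(abs(L[...,0])<80)&(abs(L[...,1])<45)
k,l,st,_=cv2.connectedComponentsWithStats(m.astype(np.uint8)); j=1+st[1:,4].argmax(); m=l==j
q=L[m]; print(st[j],cv2.minAreaRect(q[:,:2].astype(np.float32)),q.min(0),q.max(0),np.median(q[:,2]))
E
```

```text
t 13.55 tcp seat [-39.53   3.23  73.59] blk [ 3.47  3.23 59.99] rot err [ 0.01  0.04 -0.01] F seat [-0.25 -0.51 -0.13] open 80.1350722588941
[  245    81    85   180 10820] ((0.9447212219238281, 1.1556129455566406), (129.2457733154297, 56.23265075683594), 0.07069430500268936) [-63.68 -26.99  26.65] [65.56 29.25 33.32] 30.3539514640718
```

View pics/w7.png

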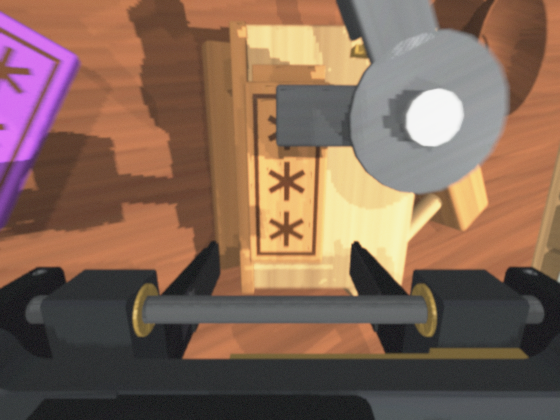

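Request:
servo_tool(
  steps="-25 0 0 0 0 0 60; -20 0 0 -0.14 0 0 60; -20 0 0 -0.14 0 0 60; -10 0 0 -0.14 0 0 60; 0 0 0 -0.14 0 0 60; 0 0 0 -0.14 0 0 60; 0 0 0 -0.14 0 0 60; 0 0 0 -0.14 0 0 60",
)

```text
t: 14.4
eef_pos: [470.3, -42.7, 205.6]
tcp_rot: [0.507, 1.075, -1.734]
ft_force: [0.4, 0.3, -0.3]
opening: 0.639
```

```bash
cat >> h.py <<'E'
FLIP=Ro.from_rotvec([np.pi,0,0]).as_matrix()
def RB(w): return RA(BS,0,w)@FLIP
def hp(w,zt=58,r=118): return SEAT+BS@np.array([45+r*np.cos(w),-66-r*np.sin(w),zt])
def stat(w=0):
    s=sensors.state();R=Rtool(s);p=(s['eef_pos']-SEAT)@BS; d=p[:2]-[45,-66]
    print('t',round(s['t'],2),'seat',p,'r %.1f ang %.3f'%(np.hypot(*d),np.arctan2(-d[1],d[0])),'tool ang err',Ro.from_matrix(R.T@RB(w)).as_rotvec().round(3),'F',s['ft_force']@BS,'op',s['opening']*95.1,'q6',s['joints'][5])
E
python3 - <<'E'
from h import *
stat(-0.43)
snap('wrist','w8')
# handle angle from w1 dark mask rays
z=load('w1');img=z['img'];C=-z['R'].T@z['t']
g=img.max(2); m=np.zeros(g.shape,np.uint8); m[55:125,340:420]=(g[55:125,340:420]<55)
k,l,st,ce=cv2.connectedComponentsWithStats(m); print(st[1:],ce[1:])
j=1+st[1:,4].argmax()
v,u=np.where(l==j); d=(np.c_[u,v,np.ones(len(u))]@np.linalg.inv(z['mtx']).T)@z['R']
nn=BS[:,2]; c=SEAT+nn*80; Pn=C+d*(((c-C)@nn)/(d@nn))[:,None]; L=(Pn-SEAT)@BS
print(cv2.minAreaRect(L[:,:2].astype(np.float32)), np.arctan2(-(L[:,1].mean()+66),L[:,0].mean()-45))
E
```

```text
t 14.4 seat [-36.05   4.58 161.07] r 107.5 ang -2.425 tool ang err [-2.55 -0.01  0.03] F [ 0.34  0.5  -0.13] op 60.7768740192308 q6 1.0433103740821257
[[346  69  65  35 885]
 [353  85   1   1   1]
 [364  85   1   1   1]
 [369  85   1   1   1]
 [346  87   1   2   2]
 [350  87   1   1   1]
 [356  87   2   1   2]
 [343  88   1   1   1]
 [352  88   1   1   1]] [[383.65  86.16]
 [353.    85.  ]
 [364.    85.  ]
 [369.    85.  ]
 [346.    87.5 ]
 [350.    87.  ]
 [356.5   87.  ]
 [343.    88.  ]
 [352.    88.  ]]
((159.0777130126953, -13.831127166748047), (80.38925170898438, 22.68307113647461), 26.119380950927734) -0.42116340272795716
```

View pics/w8.png

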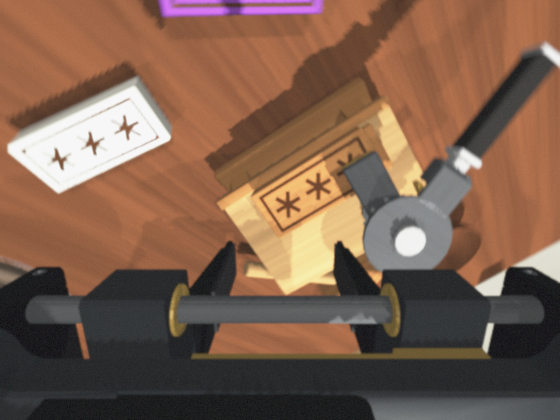

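```bash
python3 - <<'E'
from h import *
plan(hp(-0.44,125),RB(-0.44),19)
z=load('w8');C=-z['R'].T@z['t'];nn=BS[:,2]
def ray(u,v,off):
    d=z['R'].T@np.linalg.inv(z['mtx'])@[u,v,1];c=SEAT+nn*off; return ((C+d*(((c-C)@nn)/(d@nn)))-SEAT)@BS
a=ray(409,240,93);b=ray(472,150,83);e=ray(540,62,83)
for p in(a,b,e): print(p,np.arctan2(-(p[1]+66),p[0]-45),np.hypot(p[1]+66,p[0]-45))
E
```

```text
at [470.33 -42.73 205.6 ] dist 192.33669488121774 rot [-2.55 -0.01  0.03] n 19
[ 1.7  9.1 -4.2] [-0.13 -0.    0.  ]
[ 1.7  9.5 -2.9] [-0.13 -0.    0.  ]
[ 1.7  9.8 -1.6] [-0.13 -0.    0.  ]
[ 1.7 10.  -0.3] [-0.13 -0.    0.  ]
[1.7 9.9 1. ] [-0.13 -0.    0.  ]
[1.7 9.7 2.3] [-0.13 -0.    0.  ]
[1.8 9.3 3.6] [-0.13 -0.    0.  ]
[1.8 8.7 4.8] [-0.13 -0.    0.  ]
[1.8 8.  5.9] [-0.13 -0.    0.  ]
[1.8 7.1 7. ] [-0.13 -0.    0.  ]
[1.8 6.1 7.8] [-0.13 -0.    0.  ]
[1.8 5.  8.6] [-0.13 -0.    0.  ]
[1.9 3.8 9.2] [-0.13 -0.    0.  ]
[1.9 2.6 9.6] [-0.13 -0.    0.  ]
[1.9 1.2 9.9] [-0.13 -0.    0.  ]
[ 1.9 -0.1  9.9] [-0.13 -0.    0.  ]
[ 1.9 -1.4  9.8] [-0.13 -0.    0.  ]
[ 1.9 -2.7  9.6] [-0.13 -0.    0.  ]
[ 1.9 -4.   9.1] [-0.13 -0.    0.  ]
[ 44.86 -63.22  93.  ] -1.6196147662140365 2.7814532762522766
[121.33 -23.73  83.  ] -0.5057407217145256 87.25809039336953
[186.63  10.85  83.  ] -0.4971451515938118 161.13404975448898
```

Request:
servo_tool(
  steps="1 9 -4 -0.14 0 0 60; 1 10 -3 -0.14 0 0 60; 1 10 -2 -0.14 0 0 60; 2 10 0 -0.14 0 0 60; 2 10 1 -0.14 0 0 60; 2 10 2 -0.14 0 0 60; 2 9 4 -0.14 0 0 60; 2 9 5 -0.14 0 0 60",
)

```text
t: 15.25
eef_pos: [550.0, -63.6, 198.1]
tcp_rot: [-0.632, 1.078, -1.73]
ft_force: [0.3, -0.3, 0.4]
opening: 0.636
```

```bash
python3 - <<'E'
from h import *
stat(-0.47)
plan(hp(-0.47,125),RB(-0.47),10)
E
```

```text
t 15.25 seat [ 45.52  -2.17 149.04] r 63.8 ang -1.563 tool ang err [-1.45 -0.02  0.01] F [ 0.31 -0.38  0.2 ] op 60.50482542961062 q6 -0.17134602011074512
at [550.04 -63.63 198.11] dist 107.91449210965385 rot [-1.45 -0.02  0.01] n 10
[2.2 8.1 6.7] [-0.14 -0.    0.  ]
[2.2 7.1 7.8] [-0.14 -0.    0.  ]
[2.2 5.9 8.8] [-0.14 -0.    0.  ]
[2.3 4.5 9.5] [-0.14 -0.    0.  ]
[ 2.3  3.1 10.1] [-0.14 -0.    0.  ]
[ 2.3  1.6 10.4] [-0.14 -0.    0.  ]
[ 2.3  0.1 10.5] [-0.14 -0.    0.  ]
[ 2.4 -1.4 10.4] [-0.14 -0.    0.  ]
[ 2.4 -2.9 10.1] [-0.14 -0.    0.  ]
[ 2.4 -4.3  9.6] [-0.14 -0.    0.  ]
```

Request:
servo_tool(
  steps="2 8 7 -0.14 0 0 50; 2 7 8 -0.14 0 0 50; 2 6 9 -0.14 0 0 50; 2 4 10 -0.14 0 0 50; 2 3 10 -0.14 0 0 50; 2 2 10 -0.14 0 0 50; 2 0 10 -0.14 0 0 50; 2 -2 10 -0.14 0 0 50",
)

```text
t: 16.05
eef_pos: [632.9, -89.4, 188.4]
tcp_rot: [-1.775, 1.081, -1.729]
ft_force: [0.4, -1.0, 0.6]
opening: 0.525
```

```bash
python3 - <<'E'
from h import *
stat(-0.47)
plan(hp(-0.47,100),RB(-0.47),3)
E
```

```text
t 16.05 seat [130.78 -11.79 132.89] r 101.5 ang -0.564 tool ang err [-0.3  -0.02 -0.01] F [ 0.55 -1.07  0.1 ] op 49.95544809445782 q6 -1.3945938920367185
at [632.89 -89.4  188.37] dist 38.20757206830372 rot [-0.3  -0.02 -0.01] n 3
[10.8 -1.4  6.6] [-0.1  -0.01 -0.  ]
[10.9 -2.   6.3] [-0.1  -0.01 -0.  ]
[10.9 -2.6  6. ] [-0.1  -0.01 -0.  ]
```

Request:
servo_tool(
  steps="8 -1 6 -0.1 -0.01 0 50; 8 -2 6 -0.1 -0.01 0 50; 8 -2 6 -0.08 0 0 50; 0 0 0 0 0 0 50; 0 0 0 0 0 0 50; 0 0 0 0 0 0 50; 0 0 0 0 0 0 50; 0 0 0 0 0 0 50",
)

```text
t: 16.85
eef_pos: [650.8, -101.7, 168.1]
tcp_rot: [-2.009, 1.089, -1.684]
ft_force: [-1.3, 0.1, 0.2]
opening: 0.524
```

```bash
python3 - <<'E'
from h import *
stat(-0.47)
snap('wrist','w9'); snap('scene','s9')
img=load('s9')['img']; cv2.imwrite('pics/s9c.png',cv2.resize(img[150:270,180:320],(700,600),interpolation=cv2.INTER_CUBIC))
plan(hp(-0.47,58),RB(-0.47),4)
E
```

```text
t 16.85 seat [150.02 -11.27 110.23] r 118.4 ang -0.480 tool ang err [-0.03  0.   -0.01] F [-1.33 -0.11  0.11] op 49.83696125292041 q6 -1.67023761594976
at [ 650.87 -101.77  168.04] dist 52.15279776917516 rot [-0.03  0.   -0.01] n 4
[13.  -0.4 -0.2] [-0.01  0.   -0.  ]
[13.  -0.4 -0.1] [-0.01  0.   -0.  ]
[13.  -0.3 -0.1] [-0.01  0.   -0.  ]
[13.  -0.3 -0.1] [-0.01  0.   -0.  ]
```

View pics/w9.png

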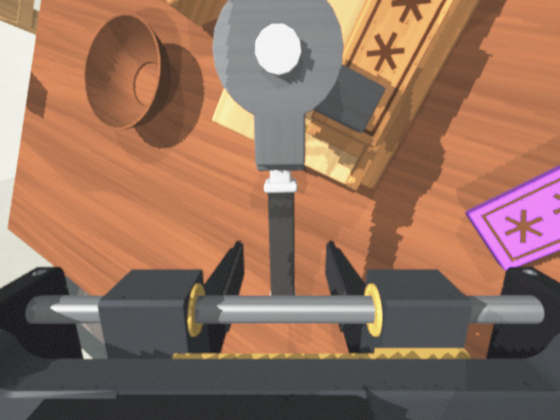

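View pics/s9c.png

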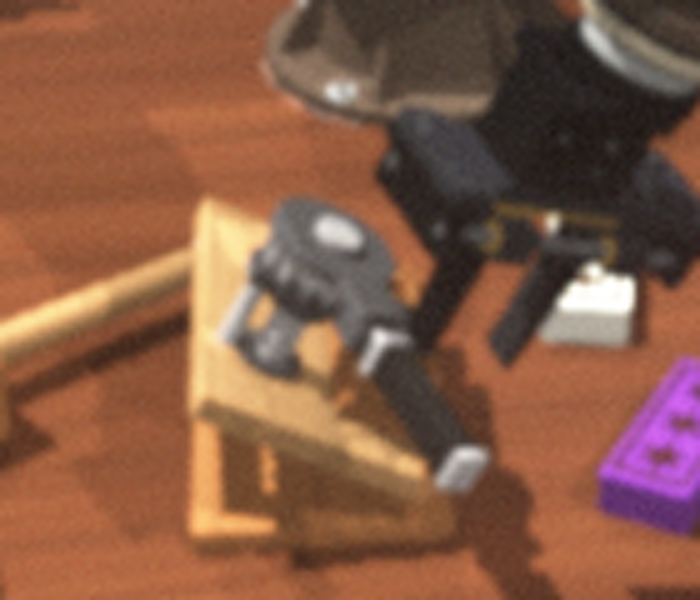

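Request:
servo_tool(
  steps="13 0 0 -0.01 0 0 50; 13 0 0 -0.01 0 0 50; 13 0 0 0 0 0 50; 8 0 0 0 0 0 50; 3 0 0 0 0 0 50; 0 0 0 0 0 0 10; 0 0 0 0 0 0 10; 0 0 0 0 0 0 10",
)

```text
t: 17.75
eef_pos: [647.4, -127.4, 118.6]
tcp_rot: [-2.035, 1.089, -1.688]
ft_force: [0.4, 0.2, 0.1]
opening: 0.332
```

```bash
python3 - <<'E'
from h import *
stat(-0.47)
E
```

```text
t 17.75 seat [149.57 -10.87  54.4 ] r 118.2 ang -0.485 tool ang err [-0.01  0.   -0.01] F [0.33 0.15 0.14] op 31.594628366165335 q6 -1.6601945962649383
```

Request:
servo_tool(
  steps="0 0 0 0 0 0 10; 0 0 0 0 0 0 10; 0 0 0 0 0 0 10; 0 -8 -0.5 0.07 0 0 10; 0 -14 -1 0.12 0 0 10; 0 -14 -1 0.12 0 0 10; 0 -14 -1 0.12 0 0 10; 0 -14 -1 0.12 0 0 10",
)

```text
t: 18.55
eef_pos: [654.1, -184.0, 149.0]
tcp_rot: [-1.463, 1.086, -1.676]
ft_force: [-0.6, 0.1, -0.6]
opening: 0.19
```

```bash
python3 - <<'E'
from h import *
stat(0)
E
```

```text
t 18.55 seat [162.74 -74.15  55.13] r 118.0 ang 0.069 tool ang err [-0.1   0.01 -0.01] F [-0.62  0.33 -0.54] op 18.070228311598154 q6 -1.2084186341369705
```

Request:
servo_tool(
  steps="0 -14 -1 0.11 0 0 10; 0 -14 -1 0.12 0 0 10; 0 -14 -1 0.12 0 0 10; 0 -14 -1 0.12 0 0 10; 0 -6 0 0.05 0 0 10; 0 0 0 0 0 0 10; 0 0 0 0 0 0 10; 0 0 0 0 0 0 10",
)

```text
t: 19.35
eef_pos: [625.9, -235.0, 177.7]
tcp_rot: [-0.92, 1.084, -1.67]
ft_force: [-0.4, -0.9, -0.5]
opening: 0.188
```

```bash
python3 - <<'E'
from h import *
stat(0.6)
snap('wrist','w10'); snap('scene','s10');
img=load('s10')['img']; cv2.imwrite('pics/s10c.png',cv2.resize(img[150:270,180:320],(700,600),interpolation=cv2.INTER_CUBIC))
E
```

```text
t 19.35 seat [ 140.53 -135.25   55.21] r 118.0 ang 0.627 tool ang err [-0.04  0.01 -0.01] F [-0.33 -0.56 -0.86] op 17.851296980995606 q6 -0.7537706756927379
```

View pics/w10.png

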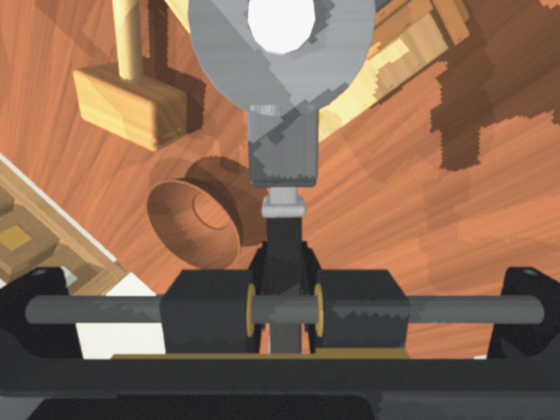

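View pics/s10c.png

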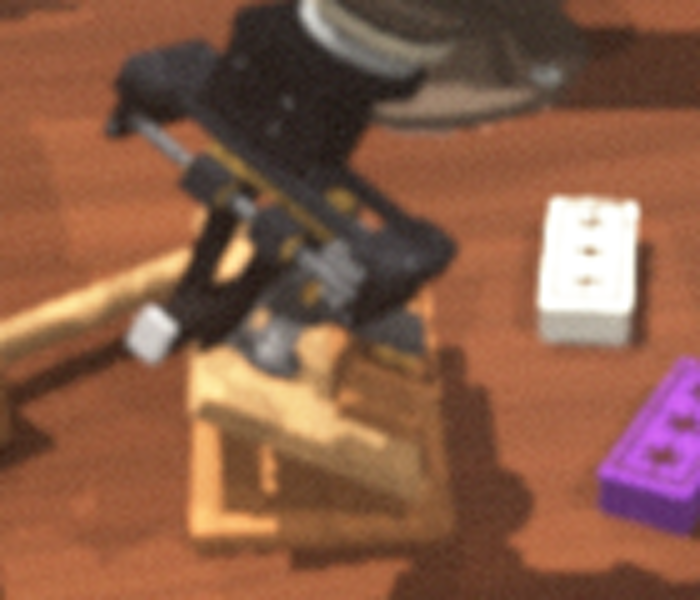

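Request:
servo_tool(
  steps="0 -7 0 0.04 0 0 10; 0 0 0 0 0 0 10; 0 10 -0.5 -0.09 0 0 10; 0 15 -1 -0.13 0 0 10; 0 15 -1 -0.13 0 0 10; 0 15 -1 -0.13 0 0 10; 0 15 -1 -0.13 0 0 10; 0 15 -1 -0.13 0 0 10",
)

```text
t: 20.25
eef_pos: [656.0, -167.1, 139.9]
tcp_rot: [-1.648, 1.09, -1.672]
ft_force: [-4.6, 2.7, 0.4]
opening: 0.188
```

```bash
python3 - <<'E'
from h import *
stat(0.0)
E
```

```text
t 20.25 seat [162.68 -54.88  55.09] r 118.2 ang -0.094 tool ang err [ 0.09  0.01 -0.01] F [-4.92  1.72  1.42] op 17.866505632174555 q6 -1.3680578167719224
```

Returning to about -0.68 (0.58 more).

Request:
servo_tool(
  steps="0 15 -1 -0.13 0 0 10; 0 15 -1 -0.13 0 0 10; 0 15 -1 -0.13 0 0 10; 0 15 -1 -0.13 0 0 10; 0 6 0 -0.05 0 0 10; 0 0 0 0 0 0 10; 0 0 0 0 0 0 10; 0 0 0 0 0 0 10",
)

```text
t: 21.05
eef_pos: [634.8, -105.2, 108.4]
tcp_rot: [-2.274, 1.088, -1.692]
ft_force: [-1.8, -1.7, -0.9]
opening: 0.187
```

```bash
python3 - <<'E'
from h import *
stat(-0.68)
snap('wrist','w11'); snap('scene','s11');
z=load('w11');L=(pts(z)-SEAT)@BS
m=(L[...,0]>30)&(L[...,0]<60)&(L[...,1]>-20)&(L[...,1]<6)&(L[...,2]>20)&(L[...,2]<69)
print(m.sum(),np.median(L[m],0) if m.sum() else 0)
m=(L[...,0]>-50)&(L[...,0]<20)&(L[...,1]>-20)&(L[...,1]<20)&(L[...,2]>20)&(L[...,2]<45)
print(m.sum(),np.median(L[m],0) if m.sum() else 0)
for n in('w6','w7'):
    L=(pts(load(n))-SEAT)@BS;m=(L[...,0]>30)&(L[...,0]<60)&(L[...,1]>-20)&(L[...,1]<6)&(L[...,2]>45)&(L[...,2]<69);print(n,np.median(L[m],0))
E
```

```text
t 21.05 seat [134.48  12.05  54.99] r 118.7 ang -0.717 tool ang err [ 0.02  0.   -0.01] F [-1.6  -1.24 -1.64] op 17.765893962825903 q6 -1.8453869647356613
2808 [44.65 -7.31 55.43]
8178 [-13.45   1.3   30.51]
w6 [45.76 -7.   58.63]
w7 [45.46 -7.01 58.58]
```

View pics/w11.png

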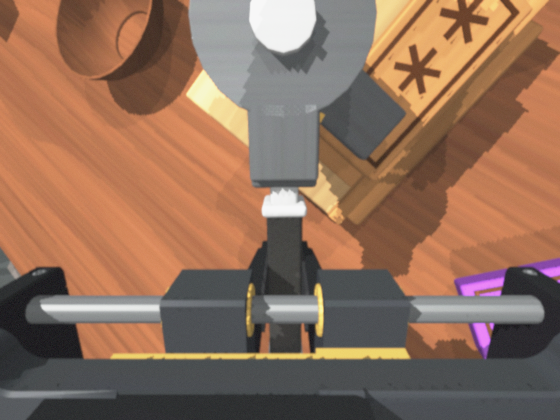

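Request:
servo_tool(
  steps="0 -12 -1 0.1 0 0 10; 0 -15 -1 0.13 0 0 10; 0 -15 -1 0.13 0 0 10; 0 -15 -1 0.13 0 0 10; 0 -15 -1 0.13 0 0 10; 0 -15 -1 0.13 0 0 10; 0 -15 -1 0.13 0 0 10; 0 -15 -1 0.13 0 0 10",
)

```text
t: 21.95
eef_pos: [646.0, -207.5, 161.9]
tcp_rot: [-1.22, 1.088, -1.682]
ft_force: [-3.5, 0.4, 0.3]
opening: 0.192
```

```bash
python3 - <<'E'
from h import *
stat(0.2)
E
```

```text
t 21.95 seat [ 157.38 -101.62   55.12] r 117.9 ang 0.307 tool ang err [-0.15  0.   -0.01] F [-3.52 -0.18  0.24] op 18.271886612442078 q6 -1.0041320239789406
```

Request:
servo_tool(
  steps="0 -15 -1 0.12 0 0 10; 0 -15 -1 0.13 0 0 10; 0 -12 -1 0.1 0 0 10; 0 -3 0 0.03 0 0 10; 0 0 0 0 0 0 10; 0 10 -0.5 -0.09 0 0 10; 0 15 -1 -0.13 0 0 10; 0 15 -1 -0.13 0 0 10",
)

```text
t: 22.75
eef_pos: [641.7, -215.3, 166.3]
tcp_rot: [-1.181, 1.088, -1.685]
ft_force: [-3.3, 4.5, -0.3]
opening: 0.185
```

```bash
python3 - <<'E'
from h import *
stat(0.2)
E
```

```text
t 22.75 seat [ 154.   -110.93   55.15] r 117.9 ang 0.391 tool ang err [-0.19 -0.   -0.01] F [-3.75  3.76  1.65] op 17.62307290191418 q6 -0.9752205894918621
```

Request:
servo_tool(
  steps="0 15 -1 -0.13 0 0 10; 0 15 -1 -0.13 0 0 10; 0 15 -1 -0.13 0 0 10; 0 15 -1 -0.13 0 0 10; 0 15 -1 -0.13 0 0 10; 0 15 -1 -0.13 0 0 10; 0 15 -1 -0.13 0 0 10; 0 8 0 -0.07 0 0 10",
)

```text
t: 23.55
eef_pos: [639.6, -112.0, 111.6]
tcp_rot: [-2.221, 1.091, -1.703]
ft_force: [-8.0, -2.6, 3.4]
opening: 0.188
```

```bash
python3 - <<'E'
from h import *
stat(-0.68)
snap('wrist','w12')
L=(pts(load('w12'))-SEAT)@BS
m=(L[...,0]>30)&(L[...,0]<60)&(L[...,1]>-20)&(L[...,1]<6)&(L[...,2]>40)&(L[...,2]<69)
print(m.sum(),np.median(L[m],0))
E
```

```text
t 23.55 seat [140.     5.14  54.96] r 118.7 ang -0.643 tool ang err [-0.04 -0.   -0.01] F [-7.67 -4.72  1.35] op 17.873844766503026 q6 -1.8057969923699178
2643 [44.55 -7.23 50.02]
```

Request:
servo_tool(
  steps="0 6 0 -0.04 0 0 10; 0 0 0 0 0 0 10; 0 -8 -0.5 0.07 0 0 10; 0 -14 -1 0.12 0 0 10; 0 -14 -1 0.12 0 0 10; 0 -14 -1 0.12 0 0 10; 0 -14 -1 0.12 0 0 10; 0 -14 -1 0.12 0 0 10",
)

```text
t: 24.4
eef_pos: [655.7, -171.3, 142.1]
tcp_rot: [-1.589, 1.09, -1.701]
ft_force: [-2.8, 3.6, 0.1]
opening: 0.195
```

```bash
python3 - <<'E'
from h import *
stat(0)
E
```

```text
t 24.4 seat [162.88 -59.57  55.1 ] r 118.1 ang -0.054 tool ang err [ 0.01 -0.01 -0.01] F [-3.15  2.78  1.61] op 18.497531762075663 q6 -1.2974723806736441
```

Request:
servo_tool(
  steps="0 -14 -1 0.12 0 0 10; 0 -14 -1 0.12 0 0 10; 0 0 0 0 0 0 10; 0 0 0 0 0 0 10; 0 0 0 0 0 0 10; 0 0 0 0 0 0 10; 0 0 0 0 0 0 10; 0 0 0 0 0 0 10",
)

```text
t: 25.2
eef_pos: [651.4, -193.5, 154.2]
tcp_rot: [-1.351, 1.091, -1.695]
ft_force: [-3.5, -0.3, -0.2]
opening: 0.196
```

```bash
python3 - <<'E'
from h import *
stat(0)
E
```

```text
t 25.2 seat [161.13 -85.22  55.18] r 117.7 ang 0.164 tool ang err [-0.23 -0.01 -0.01] F [-3.49 -0.47 -0.52] op 18.65457391344243 q6 -1.1042618843565155
```

Request:
servo_tool(
  steps="0 -14 -1 0.1 0 0 10; 0 -14 -1 0.1 0 0 10; 0 -14 -1 0.1 0 0 10; 0 -14 -1 0.1 0 0 10; 0 0 0 0 0 0 10; 0 0 0 0 0 0 10; 0 0 0 0 0 0 10; 0 0 0 0 0 0 10",
)

```text
t: 26.0
eef_pos: [629.7, -230.8, 175.3]
tcp_rot: [-0.912, 1.099, -1.658]
ft_force: [1.1, 1.6, -0.9]
opening: 0.193
```

```bash
python3 - <<'E'
from h import *
stat(0.5)
snap('wrist','w13');snap('scene','s13')
for n in('s10','s11','s13','s9'):
    L=(pts(load(n))-SEAT)@BS
    m=(L[...,0]>30)&(L[...,0]<60)&(L[...,1]>-20)&(L[...,1]<6)&(L[...,2]>40)&(L[...,2]<69)
    print(n,m.sum(),np.median(L[m],0))
E
```

```text
t 26.0 seat [ 143.9  -129.97   55.23] r 117.8 ang 0.574 tool ang err [-0.13  0.   -0.02] F [0.92 1.97 0.05] op 18.384331852219635 q6 -0.7655169580158798
s10 61 [54.95 -5.48 54.13]
s11 0 [nan nan nan]
s13 46 [47.79 -4.37 45.22]
s9 6 [35.01 -6.95 58.75]
  return _methods._mean(a, axis=axis, dtype=dtype,
  ret = um.true_divide(
```

Request:
servo_tool(
  steps="0 -10 -1 0.05 0 0 10; 0 -6 0 0.05 0 0 10; 0 0 0 0 0 0 10; 0 10 -0.5 -0.1 0 0 10; 0 15 -1 -0.13 0 0 10; 0 15 -1 -0.13 0 0 10; 0 15 -1 -0.13 0 0 10; 0 15 -1 -0.13 0 0 10",
)

```text
t: 26.9
eef_pos: [654.2, -183.9, 148.8]
tcp_rot: [-1.445, 1.105, -1.656]
ft_force: [-3.6, 3.1, -1.5]
opening: 0.188
```

Request:
servo_tool(
  steps="0 15 -1 -0.13 0 0 10; 0 15 -1 -0.13 0 0 10; 0 15 -1 -0.13 0 0 10; 0 15 -1 -0.13 0 0 10; 0 10 0 -0.08 0 0 10; 0 0 0 0 0 0 10; 0 0 0 0 0 0 10; 0 0 0 0 0 0 10",
)

```text
t: 27.7
eef_pos: [645.0, -121.1, 116.1]
tcp_rot: [-2.083, 1.103, -1.673]
ft_force: [0.4, -0.1, -1.2]
opening: 0.189
```

```bash
python3 - <<'E'
from h import *
stat(-0.6)
snap('wrist','w14')
L=(pts(load('w14'))-SEAT)@BS
m=(L[...,0]>30)&(L[...,0]<60)&(L[...,1]>-20)&(L[...,1]<6)&(L[...,2]>40)&(L[...,2]<69)
print(m.sum(),np.median(L[m],0))
m=(L[...,0]>-50)&(L[...,0]<20)&(L[...,1]>-20)&(L[...,1]<20)&(L[...,2]>20)&(L[...,2]<40)
print(m.sum(),np.median(L[m],0))
E
```

```text
t 27.7 seat [146.43  -4.44  54.92] r 118.6 ang -0.545 tool ang err [-0.08  0.02 -0.01] F [ 0.37  0.53 -1.06] op 17.97622634178157 q6 -1.720152414465641
2745 [44.49 -7.17 49.43]
5860 [-2.48  2.25 30.49]
```

View pics/w14.png

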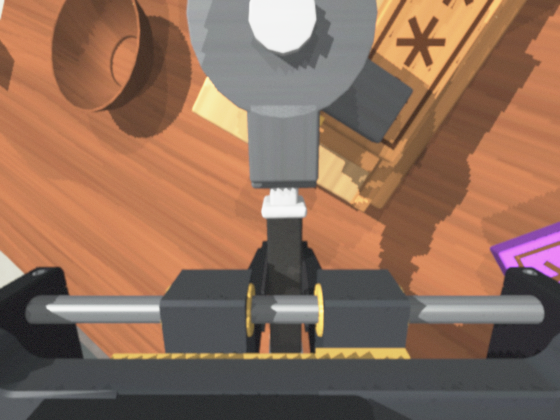

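```bash
python3 - <<'E'
from h import *
img=load('s13')['img']; a=cv2.resize(img[160:260,190:310],(480,400),interpolation=cv2.INTER_CUBIC)
b=cv2.resize(load('w13')['img'],(320,240)); b=cv2.resize(load('w13')['img'],(320,400))
cv2.imwrite('pics/m13.png',np.hstack([a,b]))
for n in('w10','w13'):
    L=(pts(load(n))-SEAT)@BS
    m=(L[...,0]>30)&(L[...,0]<60)&(L[...,1]>-35)&(L[...,1]<6)&(L[...,2]>40)&(L[...,2]<66)
    print(n,m.sum(),np.median(L[m],0))
E
```

```text
w10 46 [ 58.99 -18.04  55.66]
w13 130 [ 58.44 -13.76  46.55]
```

View pics/m13.png

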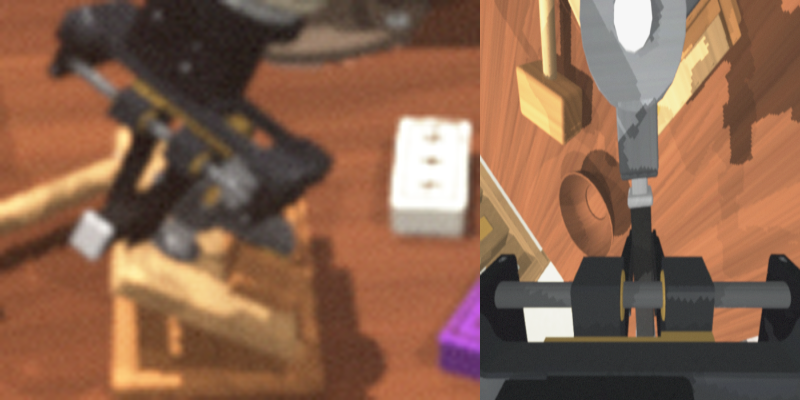

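Request:
servo_tool(
  steps="0 10 0 -0.08 0 0 10; 0 5 0 -0.04 0 0 10; 0 0 0 0 0 0 10; 0 -14 -1 0.12 0 0 10; 0 -14 -1 0.12 0 0 10; 0 -14 -1 0.12 0 0 10; 0 -14 -1 0.12 0 0 10; 0 0 0 0 0 0 10",
)

```text
t: 28.55
eef_pos: [655.7, -159.5, 135.7]
tcp_rot: [-1.692, 1.104, -1.668]
ft_force: [-3.2, 0.5, 0.5]
opening: 0.193
```

```bash
cat >> h.py <<'E'
def strap(n):
    snap('wrist',n)
    L=(pts(load(n))-SEAT)@BS
    m=(L[...,0]>30)&(L[...,0]<60)&(L[...,1]>-25)&(L[...,1]<6)&(L[...,2]>40)&(L[...,2]<66)
    m=cv2.erode(m.astype(np.uint8),np.ones((5,5)))>0
    print('strap',m.sum(),np.median(L[m],0) if m.sum() else None)
E
python3 - <<'E'
from h import *
stat(-0.2); print(sensors.state()['moment'])
strap('w15')
E
```

```text
t 28.55 seat [161.51 -46.19  54.94] r 118.2 ang -0.168 tool ang err [-0.06  0.01 -0.02] F [-3.21 -0.11  0.46] op 18.39734780363321 q6 -1.4146713504243051
[-0.06  0.68  0.26]
strap 2400 [46.12 -7.91 48.71]
```

Request:
servo_tool(
  steps="0 -14 -1 0.12 0 0 10; 0 -14 -1 0.12 0 0 10; 0 -14 -1 0.12 0 0 10; 0 0 0 0 0 0 10; 0 0 0 0 0 0 10; 0 0 0 0 0 0 10; 0 0 0 0 0 0 10; 0 0 0 0 0 0 10",
)

```text
t: 29.4
eef_pos: [652.1, -190.9, 152.6]
tcp_rot: [-1.342, 1.105, -1.653]
ft_force: [0.0, -1.4, -0.1]
opening: 0.196
```

```bash
python3 - <<'E'
from h import *
stat(0.2); print(sensors.state()['moment'])
strap('w16'); snap('scene','s16'); snap('side','d16')
E
```

```text
t 29.4 seat [161.55 -82.09  55.  ] r 117.7 ang 0.137 tool ang err [ 0.    0.01 -0.03] F [ 0.17 -1.16 -0.72] op 18.623520273135494 q6 -1.1358329560115714
[-0.27  0.52  0.44]
strap 2056 [47.39 -6.85 47.84]
```

View pics/w16.png

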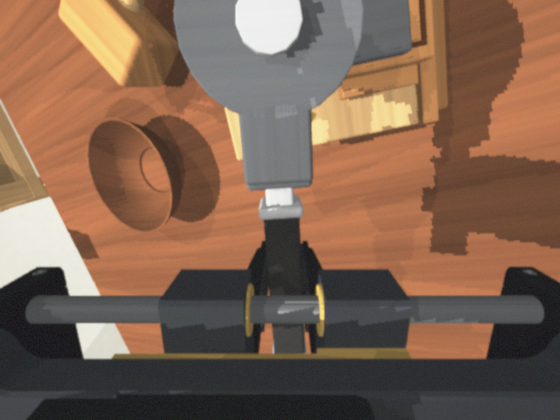

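Request:
servo_tool(
  steps="0 -14 -1 0.1 0 0 10; 0 -14 -1 0.1 0 0 10; 0 -14 -1 0.1 0 0 10; 0 -14 -1 0.1 0 0 10; 0 0 0 0 0 0 10; 0 0 0 0 0 0 10; 0 0 0 0 0 0 10; 0 0 0 0 0 0 10",
)

```text
t: 30.35
eef_pos: [631.5, -228.4, 173.7]
tcp_rot: [-0.885, 1.116, -1.609]
ft_force: [2.6, 0.6, -1.6]
opening: 0.196
```

```bash
python3 - <<'E'
from h import *
stat(0.5); print(sensors.state()['moment'])
strap('w17')
E
```

```text
t 30.35 seat [ 145.42 -126.95   55.  ] r 117.5 ang 0.546 tool ang err [-0.12  0.01 -0.05] F [ 2.5   1.51 -1.03] op 18.607104963786668 q6 -0.7928913435807226
[0.07 0.36 0.49]
strap 70 [ 57.38 -12.04  46.73]
```

View pics/w17.png

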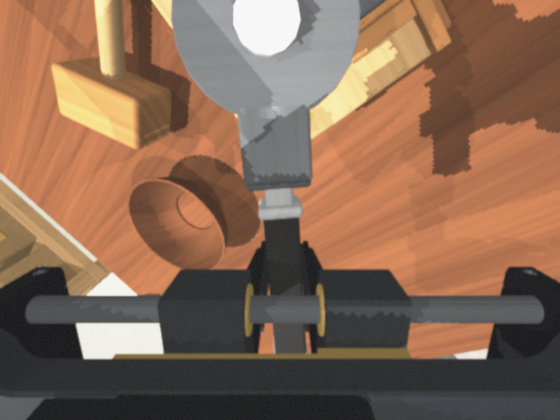

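Request:
servo_tool(
  steps="0 -10 -1 0 0 -0.02 10; 0 -6 0 0 0 -0.02 10; 0 0 0 0 0 0 10; 0 0 0 0 0 0 10; 0 0 0 0 0 0 40; 0 0 0 0 0 0 40; 0 0 0 0 0 0 40; 0 0 0 0 0 0 40",
)

```text
t: 31.2
eef_pos: [627.4, -231.5, 175.2]
tcp_rot: [-0.894, 1.099, -1.628]
ft_force: [4.1, 4.6, -2.5]
opening: 0.409
```

```bash
python3 - <<'E'
from h import *
stat(0.6)
strap('w18')
E
```

```text
t 31.2 seat [ 141.64 -130.81   54.66] r 116.4 ang 0.591 tool ang err [-0.03  0.01 -0.03] F [3.53 5.61 0.15] op 38.84840056096758 q6 -0.7699850474958868
strap 63 [ 57.53 -11.88  46.77]
```

View pics/w18.png

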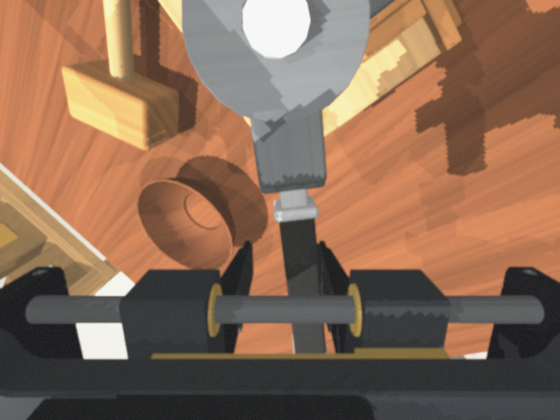

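Request:
servo_tool(
  steps="0 4 0 0 0 0 45; 0 4 0 0 0 0 45; 0 4 0 0 0 0 45; 0 2 0 0 0 0 45; 0 0 0 0 0 0 45; 0 0 0 0 0 0 45; 0 0 0 0 0 0 45; 0 0 0 0 0 0 45",
)

```text
t: 32.05
eef_pos: [636.2, -217.0, 167.0]
tcp_rot: [-0.897, 1.108, -1.636]
ft_force: [1.4, 4.6, -3.4]
opening: 0.474
```

```bash
python3 - <<'E'
from h import *
stat(0.6)
strap('w19')
E
```

```text
t 32.05 seat [ 148.75 -113.31   54.74] r 114.0 ang 0.428 tool ang err [-0.03  0.   -0.03] F [ 0.85  5.76 -0.77] op 45.03575222750857 q6 -0.7510190593955464
strap 492 [ 55.02 -13.24  47.26]
```

View pics/w19.png

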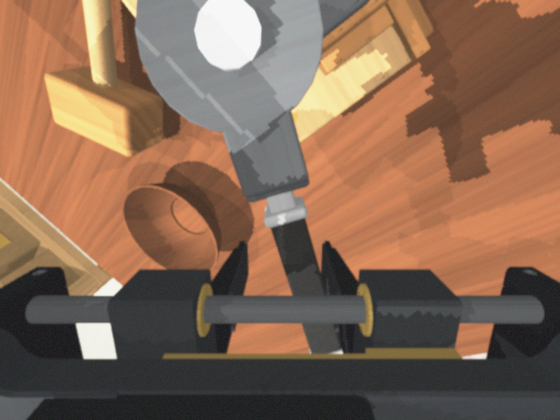

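Request:
servo_tool(
  steps="0 6 0 0 0 0 45; 0 6 0 0 0 0 45; 0 6 0 0 0 0 45; 0 4 0 0 0 0 45; 0 0 0 0 0 0 45; 0 0 0 0 0 0 45; 0 0 0 0 0 0 45; 0 0 0 0 0 0 45",
)

```text
t: 32.9
eef_pos: [650.8, -201.0, 158.4]
tcp_rot: [-0.905, 1.108, -1.644]
ft_force: [-0.4, 4.9, -2.9]
opening: 0.474
```

```bash
python3 - <<'E'
from h import *
stat(0.6)
strap('w20')
E
```

```text
t 32.9 seat [161.36 -93.81  55.32] r 119.6 ang 0.235 tool ang err [-0.03  0.   -0.03] F [-0.99  5.6  -0.26] op 45.048054766369496 q6 -0.7281799434263505
strap 922 [ 53.86 -15.34  47.72]
```

View pics/w20.png

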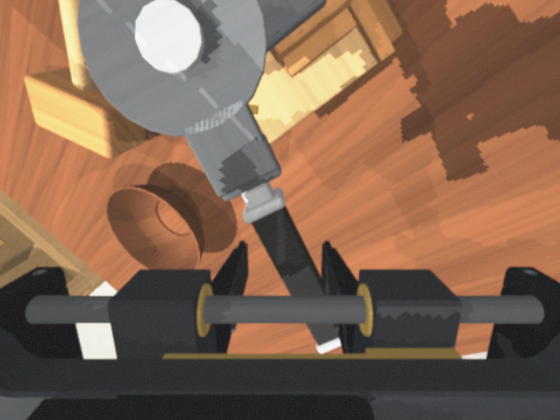

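Request:
servo_tool(
  steps="0 8 1 0 0 0 45; 0 8 1 0 0 0 45; 0 8 2 0 0 0 45; 0 6 0 0 0 0 45; 0 0 0 0 0 0 45; 0 0 0 0 0 0 45; 0 0 0 0 0 0 45; 0 0 0 0 0 0 45",
)

```text
t: 33.75
eef_pos: [676.2, -182.9, 148.5]
tcp_rot: [-0.903, 1.107, -1.643]
ft_force: [0.2, 3.1, -1.8]
opening: 0.471
```

```bash
python3 - <<'E'
from h import *
stat(0.6)
strap('w21')
E
```

```text
t 33.75 seat [184.58 -70.66  56.44] r 139.7 ang 0.033 tool ang err [-0.03  0.   -0.03] F [-0.2   3.58 -0.18] op 44.769327944982734 q6 -0.7076263033340886
strap 386 [ 55.29 -17.93  48.18]
```

View pics/w21.png

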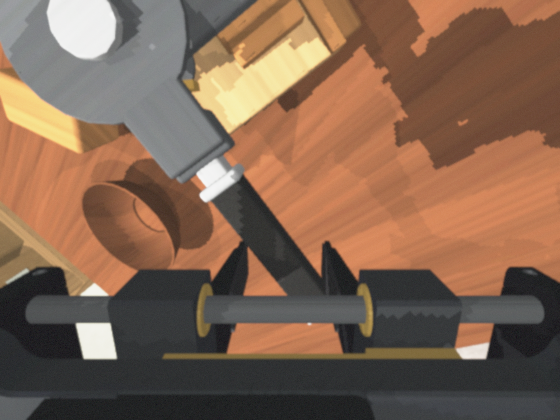

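Request:
servo_tool(
  steps="0 8 -6 -0.05 0 0 45; 0 8 -6 -0.05 0 0 45; 0 6 -4 -0.05 0 0 45; 0 0 0 0 0 0 45; 0 0 0 0 0 0 45; 0 0 0 0 0 0 45; 0 0 0 0 0 0 45; 0 0 0 0 0 0 45",
)

```text
t: 34.6
eef_pos: [677.8, -160.3, 137.2]
tcp_rot: [-1.049, 1.106, -1.64]
ft_force: [-0.5, 3.6, -1.6]
opening: 0.472
```

```bash
python3 - <<'E'
from h import *
stat(0.0)
strap('w22')
E
```

```text
t 34.6 seat [183.52 -45.4   57.05] r 140.0 ang -0.148 tool ang err [-0.48  0.01 -0.03] F [-0.96  3.86  0.28] op 44.859723925340816 q6 -0.8143340699137156
strap 1469 [ 51.97 -12.89  48.72]
```

View pics/w22.png

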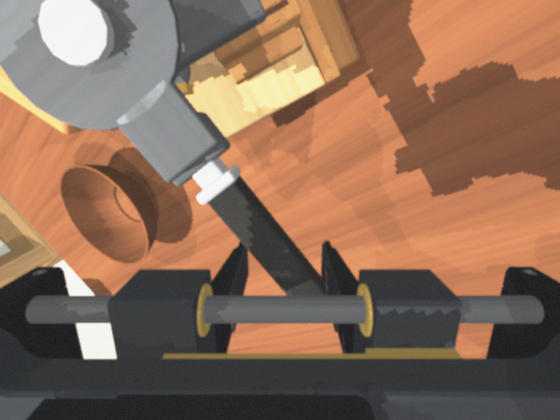

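Request:
servo_tool(
  steps="0 0 0 0 0 0 95; 0 0 0 0 0 0 95; 0 0 0 0 0 0 95; 0 0 0 0 0 0 95; 0 0 0 0 0 0 95; 0 0 0 0 0 0 95; 0 0 0 0 0 0 95; 0 0 0 0 0 0 95",
)

```text
t: 35.45
eef_pos: [678.4, -162.1, 138.7]
tcp_rot: [-1.044, 1.104, -1.636]
ft_force: [-0.4, 0.2, -0.1]
opening: 0.994
```

```bash
python3 - <<'E'
from h import *
stat(0.0)
strap('w23')
E
```

```text
t 35.45 seat [184.31 -47.62  57.56] r 140.5 ang -0.131 tool ang err [-0.48  0.02 -0.03] F [-0.39  0.18 -0.03] op 94.49377086962177 q6 -0.8137978959221321
strap 1307 [ 52.73 -13.09  49.11]
```

View pics/w23.png

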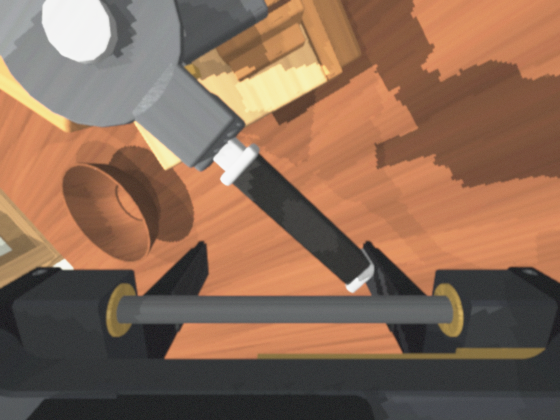

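```bash
python3 - <<'E'
from h import *
z=load('w23');C=-z['R'].T@z['t'];nn=BS[:,2]
def ray(u,v,off):
    d=z['R'].T@np.linalg.inv(z['mtx'])@[u,v,1];c=SEAT+nn*off; return ((C+d*(((c-C)@nn)/(d@nn)))-SEAT)@BS
a=ray(80,25,93);b=ray(262,175,83);e=ray(352,262,83)
for p in(a,b,e): print(p,np.arctan2(-(p[1]+66),p[0]-45),np.hypot(p[1]+66,p[0]-45))
w=-0.2
for w in(-.2,):
    plan(hp(w,57,122),RB(w),4)
strap('w24')
L=(pts(load('w24'))-SEAT)@BS
m=(L[...,0]>64)&(L[...,0]<80)&(L[...,1]>-25)&(L[...,1]<20)&(L[...,2]>8)&(L[...,2]<20);print('stop top',np.median(L[m],0),m.sum())
E
```

```text
[ 45.13 -64.68  93.  ] -1.4691227959573834 1.3287052309529956
[130.09 -32.17  83.  ] -0.3783788966099273 91.56690336771905
[193.   -12.54  83.  ] -0.34663270390026496 157.35755920263884
at [ 678.34 -162.12  138.69] dist 20.581429425928807 rot [-0.68  0.02 -0.03] n 4
[ 0.1 -1.  -5. ] [-0.17  0.01 -0.01]
[ 0.1 -0.1 -5.1] [-0.17  0.01 -0.01]
[ 0.1  0.8 -5.1] [-0.17  0.01 -0.01]
[ 0.1  1.6 -4.9] [-0.17  0.01 -0.01]
strap 1322 [ 52.71 -13.08  49.09]
stop top [70.67 -1.87 14.19] 1734
```

```bash
python3 - <<'E'
from h import *
plan(hp(-.36,57,122),RB(-.36),7)
E
```

```text
at [ 678.35 -162.08  138.64] dist 35.126921027695296 rot [-0.84  0.02 -0.02] n 7
[ 0.1  1.4 -4.8] [-0.12  0.   -0.  ]
[ 0.1  2.  -4.6] [-0.12  0.   -0.  ]
[ 0.1  2.5 -4.3] [-0.12  0.   -0.  ]
[ 0.1  3.  -4. ] [-0.12  0.   -0.  ]
[ 0.1  3.5 -3.6] [-0.12  0.   -0.  ]
[ 0.1  3.9 -3.1] [-0.12  0.   -0.  ]
[ 0.1  4.3 -2.7] [-0.12  0.   -0.  ]
```

Request:
servo_tool(
  steps="0 3 -5 -0.12 0 0 95; 0 3 -5 -0.12 0 0 95; 0 3 -4 -0.12 0 0 95; 0 3 -4 -0.12 0 0 95; 0 3 -4 -0.12 0 0 95; 0 3 -3 -0.12 0 0 95; 0 3 -3 -0.1 0 0 95; 0 0 0 0 0 0 95",
)

```text
t: 36.35
eef_pos: [655.7, -137.1, 126.8]
tcp_rot: [-1.896, 1.104, -1.636]
ft_force: [-0.8, 0.9, -0.2]
opening: 1.002
```

```bash
python3 - <<'E'
from h import *
stat(-.36);strap('w25')
E
```

```text
t 36.35 seat [158.97 -22.43  57.54] r 122.0 ang -0.365 tool ang err [ 0.01  0.03 -0.01] F [-0.9   0.79  0.14] op 95.26009011221046 q6 -1.601538037916025
strap 2339 [45.22 -8.44 49.12]
```

View pics/w25.png

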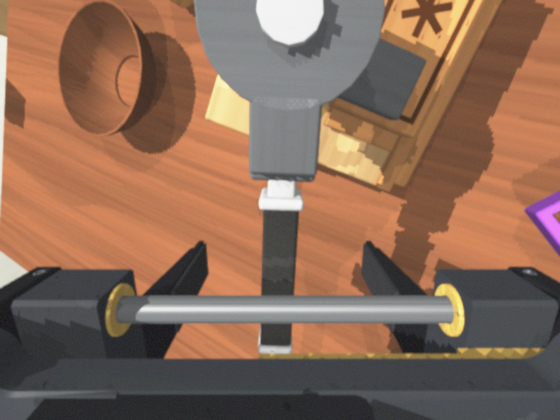

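Request:
servo_tool(
  steps="0 0 0 0 0 0 10; 0 0 0 0 0 0 10; 0 0 0 0 0 0 10; 0 0 0 0 0 0 10; 0 0 0 0 0 0 10; 0 0 0 0 0 0 10; 0 0 0 0 0 0 10; 0 0 0 0 0 0 10",
)

```text
t: 37.2
eef_pos: [656.6, -137.8, 127.1]
tcp_rot: [-1.882, 1.103, -1.634]
ft_force: [0.4, -0.9, 0.2]
opening: 0.382
```

```bash
python3 - <<'E'
from h import *
stat(-.36);strap('w26')
E
```

```text
t 37.2 seat [159.92 -23.09  57.55] r 122.7 ang -0.357 tool ang err [-0.    0.03 -0.01] F [ 0.46 -0.81 -0.22] op 36.34737122947964 q6 -1.5909911365186695
strap 2418 [44.62 -8.9  49.14]
```

Request:
servo_tool(
  steps="0 -4 0 0.03 0 0 10; 0 -4 0 0.03 0 0 10; 0 -4 0 0.03 0 0 10; 0 -4 0 0.03 0 0 10; 0 -4 0 0.03 0 0 10; 0 -4 0 0.03 0 0 10; 0 -4 0 0.03 0 0 10; 0 -4 0 0.03 0 0 10",
)

```text
t: 38.05
eef_pos: [660.5, -162.7, 140.0]
tcp_rot: [-1.632, 1.109, -1.639]
ft_force: [-0.5, 4.7, 0.4]
opening: 0.194
```

```bash
python3 - <<'E'
from h import *
stat(-.3);strap('w27'); print(sensors.state()['moment']@BS)
E
```

```text
t 38.05 seat [166.64 -50.52  57.47] r 122.6 ang -0.127 tool ang err [-0.2   0.03 -0.02] F [-1.06  3.9   2.49] op 18.45419576418688 q6 -1.3938688000948611
strap 2345 [45.63 -7.44 48.64]
[ 0.47 -0.15  0.52]
```

Request:
servo_tool(
  steps="0 -10 -1 0.08 0 0 10; 0 -12 -1 0.1 0 0 10; 0 -12 -1 0.1 0 0 10; 0 0 0 0 0 0 10; 0 0 0 0 0 0 10; 0 0 0 0 0 0 10; 0 0 0 0 0 0 10; 0 0 0 0 0 0 10",
)

```text
t: 38.9
eef_pos: [656.6, -191.1, 155.3]
tcp_rot: [-1.339, 1.109, -1.627]
ft_force: [-0.5, 2.1, -0.9]
opening: 0.195
```

```bash
cat >> h.py <<'E'
def torque():
    s=sensors.state();p=(s['eef_pos']-SEAT)@BS-[45,-66,0];F=s['ft_force']@BS;M=s['moment']@BS
    print('Ft*r %.2f couple %.2f sum %.2f'%((p[0]*F[1]-p[1]*F[0])/1e3,M[2],(p[0]*F[1]-p[1]*F[0])/1e3+M[2]))
E
python3 - <<'E'
from h import *
stat(0.1);torque();strap('w28')
E
```

```text
t 38.9 seat [166.03 -83.    57.53] r 122.2 ang 0.140 tool ang err [-0.08  0.02 -0.03] F [-0.78  2.16  0.15] op 18.534989411753205 q6 -1.163103709159266
Ft*r 0.25 couple 0.55 sum 0.80
strap 1696 [49.05 -7.2  47.87]
```

Request:
servo_tool(
  steps="0 0 0 0 0 0 10; 0 0 0 0 0 0 10; 0 0 0 0 0 0 10; 0 0 0 0 0 0 10; 0 0 0 0 0 0 10; 0 0 0 0 0 0 10; 0 0 0 0 0 0 10; 0 0 0 0 0 0 10",
)

```text
t: 39.75
eef_pos: [656.6, -191.0, 155.2]
tcp_rot: [-1.34, 1.109, -1.627]
ft_force: [-0.0, 2.8, 0.3]
opening: 0.192
```

```bash
python3 - <<'E'
from h import *
stat(0.1);torque();strap('w29')
E
```

```text
t 39.75 seat [166.04 -82.9   57.53] r 122.2 ang 0.139 tool ang err [-0.08  0.02 -0.03] F [-0.36  2.31  1.61] op 18.2924819801752 q6 -1.1636383832830572
Ft*r 0.27 couple 0.59 sum 0.86
strap 1647 [49.1  -5.75 47.86]
```

Request:
servo_tool(
  steps="0 3 0 -0.03 0 0 10; 0 3 0 -0.03 0 0 10; 0 3 0 -0.03 0 0 10; 0 0 0 0 0 0 10; 0 0 0 0 0 0 10; 0 0 0 0 0 0 10; 0 0 0 0 0 0 10; 0 0 0 0 0 0 10",
)

```text
t: 40.6
eef_pos: [658.7, -182.4, 150.6]
tcp_rot: [-1.439, 1.109, -1.63]
ft_force: [-0.8, 2.4, -0.7]
opening: 0.194
```

```bash
python3 - <<'E'
from h import *
stat(0.05);torque();strap('w30')
E
```

```text
t 40.6 seat [167.1  -73.06  57.55] r 122.3 ang 0.058 tool ang err [-0.03  0.02 -0.03] F [-1.1   2.32  0.43] op 18.403703450999583 q6 -1.2456950521164163
Ft*r 0.28 couple 0.31 sum 0.58
strap 2121 [46.08 -5.89 48.07]
```

Request:
servo_tool(
  steps="0 3 0 -0.03 0 0 10; 0 3 0 -0.03 0 0 10; 0 3 0 -0.03 0 0 10; 0 0 0 0 0 0 10; 0 0 0 0 0 0 10; 0 0 0 0 0 0 10; 0 0 0 0 0 0 10; 0 0 0 0 0 0 10",
)

```text
t: 41.45
eef_pos: [660.0, -173.1, 145.5]
tcp_rot: [-1.538, 1.111, -1.632]
ft_force: [0.3, 4.3, -2.4]
opening: 0.188
```

```bash
python3 - <<'E'
from h import *
stat(0.05);torque();strap('w31')
E
```

```text
t 41.45 seat [167.28 -62.3   57.5 ] r 122.3 ang -0.030 tool ang err [ 0.07  0.02 -0.03] F [-0.21  4.9  -0.07] op 17.914215168924542 q6 -1.3270665527758458
Ft*r 0.60 couple -0.01 sum 0.59
strap 2176 [45.93 -6.88 48.3 ]
```

Request:
servo_tool(
  steps="0 3 0 -0.02 0 0 10; 0 3 0 -0.02 0 0 10; 0 3 0 -0.02 0 0 10; 0 0 0 0 0 0 10; 0 0 0 0 0 0 10; 0 0 0 0 0 0 10; 0 0 0 0 0 0 10; 0 0 0 0 0 0 10",
)

```text
t: 42.3
eef_pos: [660.4, -165.1, 141.3]
tcp_rot: [-1.605, 1.11, -1.633]
ft_force: [0.6, 1.1, -1.8]
opening: 0.188
```

```bash
python3 - <<'E'
from h import *
stat(-0.1);torque();strap('w32')
E
```

```text
t 42.3 seat [166.78 -53.29  57.5 ] r 122.4 ang -0.104 tool ang err [-0.02  0.03 -0.03] F [ 0.42  1.85 -1.04] op 17.918639063766587 q6 -1.3768867187310343
Ft*r 0.22 couple 0.13 sum 0.35
strap 2246 [45.83 -7.61 48.48]
```

Request:
servo_tool(
  steps="0 3 0 -0.025 0 0 10; 0 3 0 -0.025 0 0 10; 0 3 0 -0.025 0 0 10; 0 0 0 0 0 0 10; 0 0 0 0 0 0 10; 0 0 0 0 0 0 10; 0 0 0 0 0 0 10; 0 0 0 0 0 0 10",
)

```text
t: 43.15
eef_pos: [660.0, -156.5, 136.7]
tcp_rot: [-1.688, 1.11, -1.635]
ft_force: [-1.2, 1.4, -1.6]
opening: 0.184
```

```bash
python3 - <<'E'
from h import *
stat(-0.2);torque();strap('w33')
E
```

```text
t 43.15 seat [165.44 -43.65  57.48] r 122.5 ang -0.184 tool ang err [-0.04  0.03 -0.02] F [-1.35  1.92 -0.84] op 17.54313305708643 q6 -1.4417209604501442
Ft*r 0.26 couple 0.06 sum 0.32
strap 2305 [45.18 -7.67 48.7 ]
```

Request:
servo_tool(
  steps="0 2 0 -0.016 0 0 10; 0 0 0 0 0 0 10; 0 2 0 -0.016 0 0 10; 0 0 0 0 0 0 10; 0 2 0 -0.016 0 0 10; 0 0 0 0 0 0 10; 0 0 0 0 0 0 10; 0 0 0 0 0 0 10",
)

```text
t: 44.0
eef_pos: [659.4, -150.8, 133.8]
tcp_rot: [-1.741, 1.11, -1.636]
ft_force: [-2.2, 0.7, -1.8]
opening: 0.191
```

```bash
python3 - <<'E'
from h import *
stat(-0.2);torque();strap('w34')
E
```

```text
t 44.0 seat [164.16 -37.32  57.49] r 122.6 ang -0.236 tool ang err [ 0.01  0.03 -0.02] F [-2.24  1.25 -1.32] op 18.140827312254956 q6 -1.4827483007040514
Ft*r 0.21 couple 0.02 sum 0.23
strap 2349 [45.32 -7.45 48.86]
```

Request:
servo_tool(
  steps="0 1 0 -0.01 0 0 10; 0 0 0 0 0 0 10; 0 1 0 -0.01 0 0 10; 0 0 0 0 0 0 10; 0 0 0 0 0 0 24; 0 0 0 0 0 0 30; 0 0 0 0 0 0 50; 0 0 0 0 0 0 60",
)

```text
t: 44.85
eef_pos: [660.1, -148.9, 133.7]
tcp_rot: [-1.756, 1.11, -1.629]
ft_force: [-0.2, -0.4, -0.2]
opening: 0.428
```

```bash
python3 - <<'E'
from h import *
stat(-0.2);torque();strap('w35')
L=(pts(load('w35'))-SEAT)@BS
m=(L[...,0]>-50)&(L[...,0]<20)&(L[...,1]>-20)&(L[...,1]<20)&(L[...,2]>20)&(L[...,2]<40); print('block',np.median(L[m],0))
E
```

```text
t 44.85 seat [164.69 -35.56  58.35] r 123.5 ang -0.249 tool ang err [ 0.04  0.03 -0.02] F [-0.17 -0.27 -0.35] op 40.711555243448664 q6 -1.500395617913887
Ft*r -0.03 couple -0.01 sum -0.04
strap 2413 [45.07 -7.95 49.09]
block [13.39  4.38 30.33]
```

View pics/w35.png

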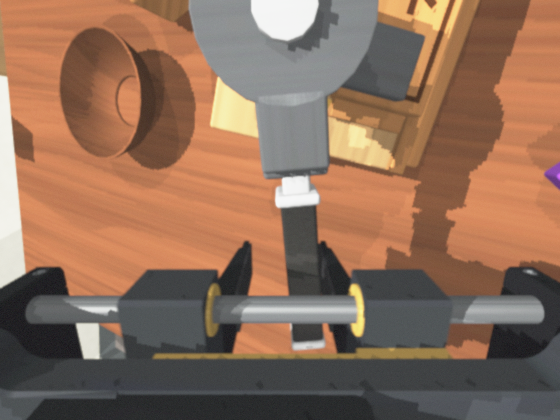

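Request:
servo_tool(
  steps="0 2 0 0 0 0 80; 0 3 0 0 0 0 80; 0 0 0 0 0 0 80; 0 0 0 0 0 0 80; -15 0 0 0 0 0 80; -30 0 0 0 0 0 80; -40 0 0 0 0 0 80; -30 0 0 0 0 0 80",
)

```text
t: 45.7
eef_pos: [661.2, -91.6, 236.4]
tcp_rot: [-1.77, 1.111, -1.644]
ft_force: [0.3, -0.4, -0.4]
opening: 0.843
```

```bash
python3 - <<'E'
from h import *
stat(-0.2);strap('w36')
L=(pts(load('w36'))-SEAT)@BS
m=(abs(L[...,2]-30)<4)&(abs(L[...,0])<80)&(abs(L[...,1])<45)
k,l,st,_=cv2.connectedComponentsWithStats(m.astype(np.uint8)); j=1+st[1:,4].argmax(); q=L[l==j]
print('block',np.median(q,0),cv2.minAreaRect(q[:,:2].astype(np.float32)),q.min(0),q.max(0))
snap('scene','s36')
img=load('s36')['img']; cv2.imwrite('pics/s36c.png',cv2.resize(img[150:270,180:320],(700,600),interpolation=cv2.INTER_CUBIC))
E
```

```text
t 45.7 seat [159.19 -33.4  175.79] r 118.8 ang -0.278 tool ang err [ 0.04  0.03 -0.03] F [ 0.36 -0.15 -0.52] op 80.15699147355696 q6 -1.550830198998033
strap 726 [44.08 -8.52 49.11]
block [-1.4   6.24 30.4 ] ((10.615447998046875, 1.51031494140625), (107.95774841308594, 56.56089782714844), 0.18277543783187866) [-43.45 -26.83  26.04] [64.59 29.72 33.97]
```

View pics/w36.png

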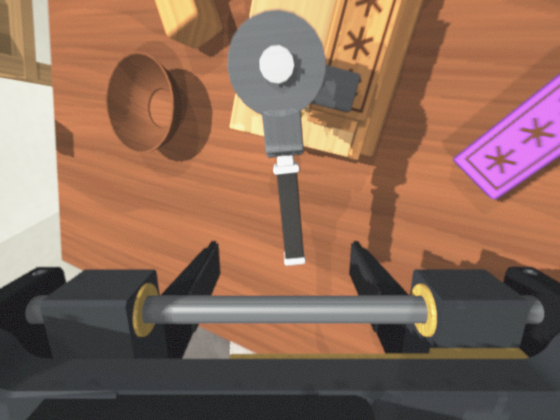

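View pics/s36c.png

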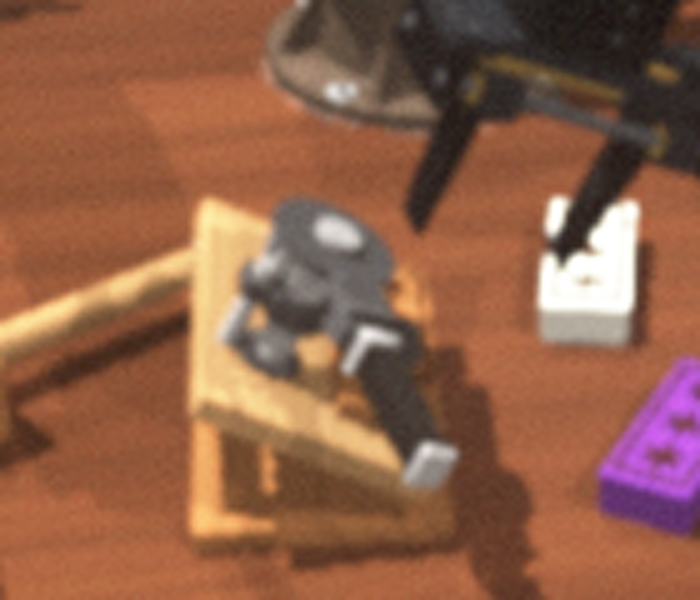

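```bash
python3 - <<'E'
from h import *
for n in('w25','w36'):
    L=(pts(load(n))-SEAT)@BS
    b=(abs(L[...,2]-30.3)<1.5)&(abs(L[...,1]-18)<8)&(L[...,0]>20)&(L[...,0]<75)
    t=(abs(L[...,2]-14.2)<1.5)&(abs(L[...,1]-5)<18)&(L[...,0]>55)&(L[...,0]<90)
    print(n,'block end x',np.percentile(L[b][:,0],[99,99.8]),'stop top x from',np.percentile(L[t][:,0],[0.5,2,98]))
snap('side','d36')
img=load('w36')['img']; cv2.imwrite('pics/w36c.png',cv2.resize(img[60:180,300:420],(600,600),interpolation=cv2.INTER_CUBIC))
E
```

```text
w25 block end x [64.26 64.6 ] stop top x from [64.81 64.9  76.61]
w36 block end x [63.89 64.22] stop top x from [64.53 64.75 76.26]
```

View pics/w36c.png

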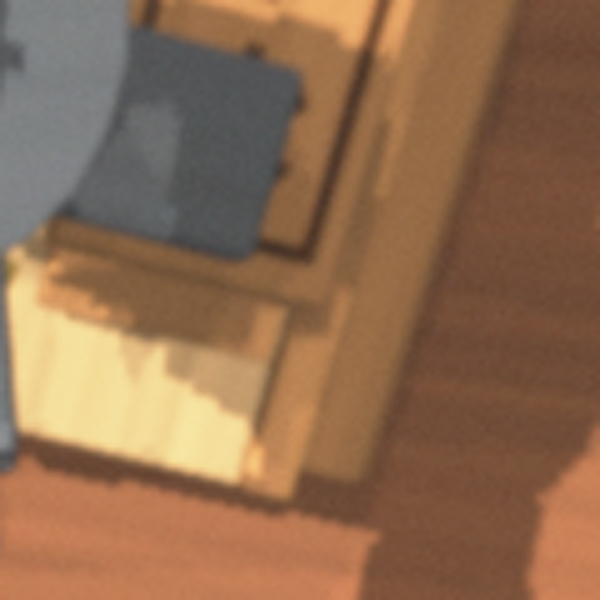

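View pics/d36.png

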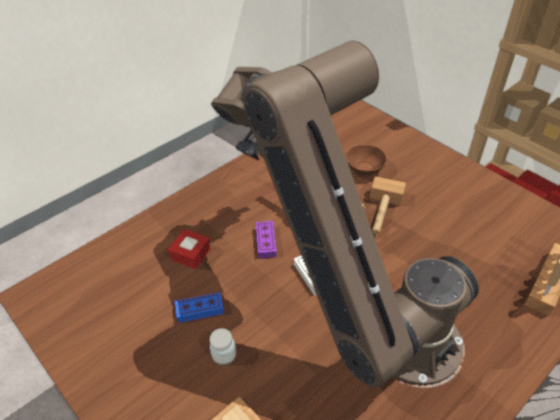

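```bash
python3 - <<'E'
from h import *
strap('w37'); print(sensors.state()['t'], order.job_done())
E
```

```text
strap 785 [43.85 -9.36 49.06]
the job is handed in; nothing more can be done
45.9 None
```

The block is on the sloped bed under the strap, against the ledge and the end stop, and the strap is clamped down on it. I handed the job in at 45.9 s with the gripper open and clear. The one thing I could not confirm is that the screw ended at the 2.8 you call tight.

- **Block:** I felt light contact at the ledge and at the end stop while sliding it in. The last depth reading shows a gap of about 0.5 mm at the end stop. The block lies within 0.2° of the bed axis.
- **Clamping:** I made four ratchet strokes. The strap came down about 9.5 mm in all, which is about 2.37 rad of screw on top of its unknown start of 0 to 0.8.
- **Springback:** At the end of the third and fourth strokes the strap was about 2.5 mm lower. It pushed the wrench back both times I let go. I re-tightened part of the way and eased it off slowly, and it settled at the same height (49.1 mm).
- **Final tightness:** From the push-back force I estimate the screw ended at about 2.55 to 2.75, with roughly 90 to 125 N on the block. That appears to be the most the screw's friction will hold. The strap stayed still in the last three readings.
- **Bystanders:** The gift box, jar, mallet and bowl look unmoved in the last side view.

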